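Scrub the leaning stone-washing pot with its long brush

ROBOT

A 7-joint arm with a two-finger parallel gripper is mounted at the origin on the work surface. World frame = base frame: x ahead of the robot, y to its left, z up, the work surface at z = 0. Lengths are in m, angles in rad, forces in N, time in s.
With the tool pointing down it reaches from about 0.4 to 0.85 m from the base axis. Payload 4.5 kg.
Tool frame: the origin (TCP) lies between the finger pads; the fingertips stand r.finger_overhang ahead of it and the grasp point (between the pads) lies 8 mm behind it (r.finger_overhang is the distance from the TCP to the fingertips, in m); z points along the fingers, x is the direction in which the jaws open and shut, and the axes are right-handed (so a half turn about z gives the same grasp; the last joint's range is limited). The gripper opens to 88 mm and grips with 3 to 60 N. Pads are 18 mm wide; open, the fingers measure 123 mm over their backs; the gripper's body (75 mm by 187 mm) begins 45 mm behind the grasp point.
Start: joints at [-1.133, 0.689, -0.195, 1.565, 0.157, 0.902, -0.215], TCP at [0.246, 0.575, 0.25] pointing down, gripper open.
Joint ranges: [-3.01, 3.01], [-0.46, 2.08], [-1.47, 1.51], [0.13, 2.56], [-1, 4.14], [0.04, 2.09], [-2.66, 2.66]. Speed limits (rad/s): [2.57, 2.57, 3.14, 3.14, 3.14, 3.14, 3.14].

INTERFACE

Orientations are given as a unit quaternion [x, y, z, w].
In Python, from plant import r gives the robot as it stands.
- The arm moves only by the tool move_arm, never from a script. Its argument "targets" is a list that holds one entry, the list of rows, each a list of 7 numbers: the turn, a rotation vector about the world's x, y, z in rad, then the shift along the world's x, y, z in m, then the opening, from 0 (shut) to 1 (fully open). A call has 1 to 5 rows; each row shifts and turns the pose as measured when the row begins; what a row does not reach is not made up. A row lasts 1/10 s, in which the tool goes at most 50 mm and 8.59 degrees, less where a joint would pass 70% of its speed; a pose out of reach is approached as far as the arm can. A call with a gripper value outside its range is refused whole. The fingers move at their own pace and stop on an object; "force" is the grip in N (left out, the last holds). Time passes only in rows, so rows that do not move let the fingers close. It gives the time, the measured TCP pose, the force and the opening at its end, in the units of the state.
- r.get_state(): the state, without advancing time (a new reading comes with each control period).
- r.snapshot(name): name is "scene" or "side" or "wrist"; returns a dict with "frame" (420x560x3 uint8, red, green, blue), "K" (3x3 intrinsics, pixels), "D" ([k1, k2, p1, p2, k3] as OpenCV has them; the pictures are not rectified), "T" (4x4, takes a point from camera to world coordinates). Camera axes: x right, y up, looking along -z (the intrinsics and any distortion apply to the point x, -y, -z); pixel columns grow to the right and rows downward; lengths in m; the calibration is good to about 2 mm. A picture is of the moment at which its call begins. There is no depth.
- r.finish_job(): hands the job in, once; it reports no verdict.
Trained networks look in a picture, given as the dict that the camera call returned (one of the last four; its "shot" number tells which), for a name from the list of things; names that differ only in an ending like _2 or _b are one class to them, and where a whole thing is asked for, a point or a joint stands for the part that bears it (a point fixed in the world has none). Each returns a list of dicts, best first, with "score" (0 to 1); they miss things now and then, are a little off and sometimes report something else, mostly with a low value. They report only what shows in the picture. A call takes as long as a camera call. They do not tell look-alikes from the thing itself.
- r.find_in(picture, query): "centre" ([row, column] in pixels, amid what is visible of it).
The state is a dict: "clock": time; "q": joint angles; "qd": joint speeds; "joint_torque": joint torques, N m; "tool_pos": TCP position; "eef_rot": TCP orientation; "contact_force": force on the tool from outside, world axes, zero at the start; "moment": the same for the moment, N m; "opening": opening from 0.0 (shut) to 1.0 (fully open).
Only numpy, scipy, OpenCV 4.12 (cv2) and the standard library are available. Lean on these libraries where they do the work, as an engineer would, in place of code of your own. Each camera call takes 0.05 s, during which the arm holds its last target. There are 200 camera calls.

TASK

Take the long washing brush from its rack and scrub out the leaning steel pot: three full strokes, each going down until the bristles press on the sieve inside with a few newtons for a moment, then up until the tip is near the pot's mouth. Then hang the brush upright in its rack again, collar resting on the fork, and let go. Never press hard on the sieve (its limit is 15 N), and leave the other things on the desk where they are.

Things in the scene. Friction and masses are not known exactly. Their poses are not given: they have to be found in the camera images.
- pot: round open steel pot, 72 mm outside and 64 mm inside diameter, 125 mm long, fixed in a dark steel rest so that its axis leans 30 degrees from vertical, mouth towards the robot (rest yaw up to 0.4 rad either way). Origin: centre of the outer underside of its bottom; z along the leaning axis from bottom to mouth, y horizontal
- pot_mouth (a point): centre of the pot's mouth plane, 125 mm up its axis; axes as the pot's. Deep inside, filling the bore square to the axis, is a flat aluminium sieve plate (not listed), its upper face 69 to 105 mm below this plane: the depth differs each time and is not measured, find it by touch. The sieve is jammed and does not give way under 15 N
- rack: fixed brush rack: steel foot 110 x 100 mm, a post at its +x side (x 46 to 58 mm), and on it a level aluminium fork plate 6 mm thick, 52 mm wide. Origin: right under the brush's place, at the foot's underside; z up
- rack_seat (a point): the brush's place on the fork: slot centre, on the fork's upper face, 160 mm above the rack's origin; axes as the rack's. The slot runs along x, 18 mm wide, closed at x +10 mm, open at x -34 mm (robot's side). The two prongs have a lip 5 mm high at their free ends (x -30 to -34 mm): lift the brush 6 mm or more before sliding it out or in along x
- brush: long washing brush, 203 mm, 0.1 to 0.17 kg, hanging upright in the fork by its collar. Origin: on its axis at the collar's underside (it hangs at rack_seat); z up along the axis. Collar 28 mm diameter, z 0 to 6 mm; square wooden handle 22 x 22 mm, z 6 to 81 mm, sides along x and y (yaw varies); shaft 9 mm diameter, z 0 to -60 mm; round bristle head 30 mm diameter, z -60 to -122 mm
- brush_tip (a point): free end of the bristle head, on the brush's axis 122 mm below the brush's origin; axes as the brush's. The head is springy along the axis: it gives 1 mm per 1.2 N, up to 10 mm (12 N), then it is hard
- loupe: bystander: folding loupe, black barrel 28 mm diameter, 22 mm high, with steel cover plate; origin under the barrel
- tweezers: bystander: steel tweezers 160 mm long, lying flat; origin near the middle, x along them
- stone_tray: bystander: white divided tray 100 x 70 x 22 mm; origin under its centre
- spirit_bottle: bystander: amber bottle 56 mm diameter, 130 mm high; origin under its centre
- paste_jar: bystander: white jar 64 mm diameter, 60 mm high; origin under its centre
- mug: bystander: white mug 76 mm diameter, 85 mm high, handle at +y; origin under its centre
- dust_brush: bystander: flat hand brush 170 mm long lying on the desk; origin under its middle, x along it
There are look-alikes about, which are no part of the job. Leave any turquoise look-alike of the rack alone.

How it is judged:
On the way, in this order (a step that is already met when the one before it is completed fails the run):
1. the brush has been taken out of the rack (distance between brush and rack above 0.2 m).
2. the brush tip presses on the sieve inside the pot (first time), with at least 1.5 N (contact force between brush and sieve above 1.5 N and z of brush_tip in the frame of pot below 0.075 m and x of brush_tip in the frame of pot between -0.03 and 0.03 m and y of brush_tip in the frame of pot between -0.03 and 0.03 m), for 0.2 s.
3. the brush tip has been drawn up to within 37 mm of the mouth plane or nearer, still in the pot or just at its mouth (first time) (z of brush_tip in the frame of pot between 0.088 and 0.13 m and x of brush_tip in the frame of pot between -0.03 and 0.03 m and y of brush_tip in the frame of pot between -0.03 and 0.03 m).
4. the brush tip presses on the sieve inside the pot (second time), with at least 1.5 N (all of step 2), for 0.2 s.
5. the brush tip has been drawn up to within 37 mm of the mouth plane or nearer, still in the pot or just at its mouth (second time) (all of step 3).
6. the brush tip presses on the sieve inside the pot (third time), with at least 1.5 N (all of step 4), for 0.2 s.
7. the brush tip has been drawn up to within 37 mm of the mouth plane or nearer, still in the pot or just at its mouth (third time) (all of step 5).
At the end, for the whole second after the job is handed in: the brush hangs in the rack's fork, released and at rest: origin within 14 mm along and 6 mm across the slot from the brush place, 157 to 164 mm above the foot's underside, within 0.1 rad of upright (x of brush in the frame of rack between -0.014 and 0.014 m and y of brush in the frame of rack between -0.006 and 0.006 m and z of brush in the frame of rack between 0.157 and 0.164 m and angle between brush's own z axis and vertical below 0.1 rad and linear speed of brush below 0.03 m/s); the robot touches nothing.
It fails at once if the brush presses on the sieve with more than 15 N (contact force between brush and sieve above 15 N).
It fails at once if a bystander is moved by more than 25 mm (distance of any of loupe, tweezers, stone_tray, spirit_bottle, paste_jar, mug, dust_brush from where it was at the start of the episode above 0.025 m).
It also fails if it takes over 67 s, if anything falls off the work surface, if the arm or the gripper's body presses on something with over 40 N, if the wrist force passes 120 N, or if a joint passes its speed limit or range.

## Working session

There is one attempt and no reset: what is moved stays moved. The work goes in short steps, Python scripts to look and compute and a tool call to move; the robot and the scene stay as the last step left them, time stands still between calls to the robot, and variables do not carry over. Pictures are saved under pics/ and viewed, about 8 in all and at most 12, crops included, and the job is handed in when it is done.

Besides the shell and the picture viewer there is one more tool, called after "Request:" by a JSON object that holds its "method" and its "body", one argument or row to a line. move_arm: Moves the arm, as the interface text tells. Its arguments: {"type":"object","properties":{"targets":{"type":"array","items":{"type":"array","items":{"type":"array","items":{"type":"number"}}}},"force":{"type":"number"}},"required":["targets"]}

```bash
mkdir -p pics; ls; python3 - <<'E'
from plant import r
import cv2
s=r.get_state();print(s['clock'],s['tool_pos'],s['eef_rot'],r.finger_overhang,s['contact_force'])
for n in("scene","side"):
    p=r.snapshot(n);cv2.imwrite(f"pics/{n}0.png",p["frame"][:,:,::-1])
    print(n,p["K"].tolist(),p["D"],p["T"].round(3).tolist())
    for q in("pot","pot_mouth","rack","rack_seat","brush","brush_tip"):
        print(q,[(list(map(int,d["centre"])),round(d["score"],2)) for d in r.find_in(p,q)])
E
```

```text
pics
0.0 [0.24537195 0.57416261 0.24894119] [ 8.34515161e-01  5.50984247e-01 -7.15238699e-04  5.41755483e-04] 0.011 [-0.77826962  0.57657789 -0.86231992]
scene [[453.4421012915405, 0.0, 272.37724289714936], [0.0, 453.4421012915405, 208.92926777844824], [0.0, 0.0, 1.0]] [-0.05341678  0.          0.          0.          0.        ] [[0.641, -0.549, 0.537, 1.109], [0.767, 0.44, -0.466, -0.523], [0.019, 0.711, 0.703, 0.929], [0.0, 0.0, 0.0, 1.0]]
pot [([299, 237], 0.56)]
pot_mouth [([300, 235], 0.73)]
rack [([142, 280], 0.89), ([241, 352], 0.82), ([181, 322], 0.73)]
rack_seat [([241, 352], 0.86), ([179, 322], 0.63), ([143, 281], 0.62)]
brush [([203, 350], 0.85)]
brush_tip [([229, 346], 0.6)]
side [[383.1975515064366, 0.0, 279.34860319800237], [0.0, 383.1975515064366, 205.17911923911285], [0.0, 0.0, 1.0]] [-0.08632649  0.          0.          0.          0.        ] [[0.88, 0.302, -0.367, 0.044], [-0.475, 0.541, -0.694, -0.842], [-0.011, 0.785, 0.62, 0.847], [0.0, 0.0, 0.0, 1.0]]
pot [([228, 352], 0.96)]
pot_mouth [([233, 356], 0.63), ([166, 220], 0.26)]
rack [([199, 173], 0.88), ([188, 233], 0.71), ([183, 299], 0.63), ([155, 292], 0.32)]
rack_seat [([187, 297], 0.95), ([198, 174], 0.57), ([190, 231], 0.56)]
brush [([153, 293], 0.86)]
brush_tip [([179, 293], 0.63), ([153, 294], 0.24)]
```

View pics/scene0.png

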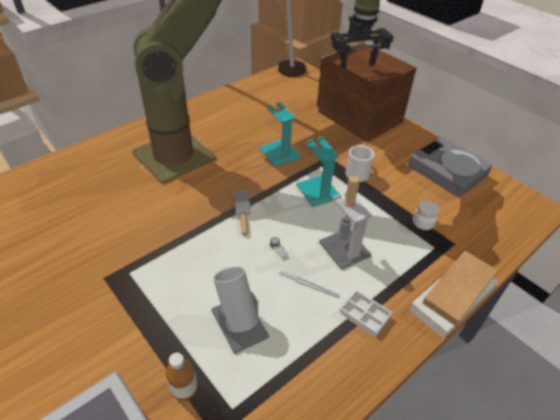

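View pics/side0.png

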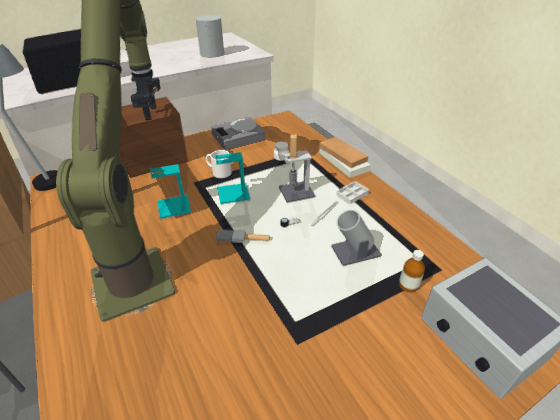

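Scene: the grey rack with the brush is at (row 241, col 352). The two turquoise look-alikes, (142,280) and (181,322), are empty and not meant. The pot is at (300,237). In side the rack is at (187,297) and the pot at (228,352). I'll confirm these with an enlarged crop.

```bash
python3 - <<'E'
import cv2,numpy as np
a=cv2.imread("pics/scene0.png");b=cv2.imread("pics/side0.png")
def c(im,r0,c0):
    return cv2.resize(im[r0:r0+100,c0:c0+133],(400,300),interpolation=cv2.INTER_CUBIC)
out=np.vstack([np.hstack([c(a,170,290),c(b,120,230)]),np.hstack([c(a,255,175),c(b,180,300)])])
cv2.imwrite("pics/crop0.png",out)
E
```

```text
(no output)
```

View pics/crop0.png

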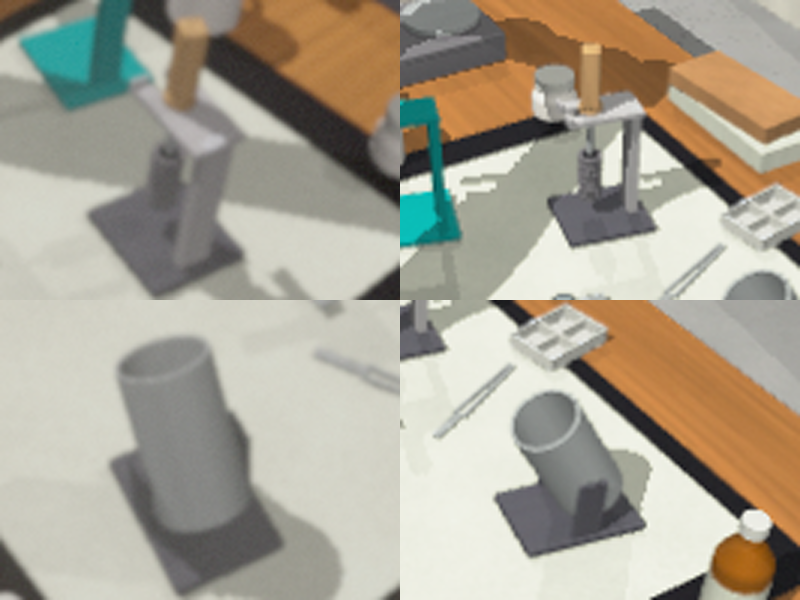

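```bash
cat > geo.py <<'E'
import numpy as np,cv2
CAM={}
def setcam(n,p): CAM[n]=(np.array(p["K"]),np.array(p["D"]),np.array(p["T"]))
def proj(n,X):
    K,D,T=CAM[n];X=np.atleast_2d(X);c=(X-T[:3,3])@T[:3,:3]
    c=c*[1,-1,-1]
    return cv2.projectPoints(c.reshape(-1,1,3),np.zeros(3),np.zeros(3),K,D)[0].reshape(-1,2)
def Rz(a):
    c,s=np.cos(a),np.sin(a);return np.array([[c,-s,0],[s,c,0],[0,0,1]])
E
cat > fit0.py <<'E'
from plant import r
from geo import *
from scipy.optimize import least_squares
for n in("scene","side"): setcam(n,r.snapshot(n))
S=133/400
def px(n,o,pts): return np.array([[o[1]+u*S,o[0]+v*S] for u,v in pts])
rs=px("scene",(170,290),[(191,24),(88,213),(160,293),(243,252)])
rd=px("side",(120,230),[(192,46),(148,200),(172,245),(257,230)])
def fr(p):
    x,y,a,ox,h=p;R=Rz(a);P=lambda l:np.array([x,y,0])+np.array(l)@R.T
    c=lambda sx,sy:[ox+sx*.055,sy*.05,h]
    A=proj("scene",P([[0,0,.241],c(-1,-1),c(1,-1),c(1,1)]))-rs
    B=proj("side",P([[0,0,.241],c(-1,1),c(-1,-1),c(1,-1)]))-rd
    return np.r_[A.ravel(),B.ravel(),(h-.008)*300,(ox-.003)*100]
f=least_squares(fr,[.65,.1,0,0,.008]);print("rack",f.x.round(4),f.fun.round(1))
ms=px("scene",(255,175),[(165,59),(110,163),(185,295),(283,245)])
md=px("side",(180,300),[(147,121),(95,197),(128,257),(247,225)])
def fp(p):
    x,y,z,a,ox,sx,sy,h=p;R=Rz(a)
    c=lambda i,j:np.array([x,y,0])+R@[ox+i*sx,j*sy,h]
    M=[x,y,z]
    A=proj("scene",[M,c(-1,-1),c(1,-1),c(1,1)])-ms
    B=proj("side",[M,c(-1,1),c(-1,-1),c(1,-1)])-md
    return np.r_[A.ravel(),B.ravel(),(h-.008)*300]
f=least_squares(fp,[.5,-.2,.15,0,.05,.06,.05,.008]);print("pot mouth,yaw,ox,sx,sy,h",f.x.round(4),f.fun.round(1))
E
python3 fit0.py
```

```text
rack [ 0.6246  0.1473 -0.1599  0.0141  0.0073] [ 0.5  0.2 -1.7  0.1 -1.2  1.6  1.4  0.1 -0.4 -0.7 -1.3 -0.5 -0.2 -0.3
 -0.2 -1.6 -0.2  1.1]
pot mouth,yaw,ox,sx,sy,h [ 0.6039 -0.2031  0.1393 -0.1741  0.0405  0.0648  0.0423  0.0052] [-0.9  0.9 -0.4  0.3 -0.7  0.6  0.2  0.4 -0.5 -0.9 -0.6 -0.2  0.1 -1.3
 -1.2 -1.1 -0.8]
```

The crop shows the grey rack with its bristle head hanging below the fork, the pot's mouth facing the robot, and only turquoise decoys elsewhere. So the grey rack fits the description. I'll move above the brush.

Request:
{"method": "move_arm", "body": {
  "targets": [
    [[0, 0, 0, 0, 0, 0.05, 1], [0, 0, 0, 0.01, -0.01, 0.045, 1], [0, 0, 0, 0.032, -0.036, 0.01, 1], [0, 0, 0, 0.032, -0.036, 0.01, 1], [0, 0, 0, 0.032, -0.036, 0.01, 1]]
  ]
}}

```text
clock: 1.3
tool_pos: [0.3455, 0.4584, 0.377]
eef_rot: [0.83, 0.558, -0.002, -0.002]
contact_force: [1.2, -0.1, 0.2]
opening: 1.0
```

Request:
{"method": "move_arm", "body": {
  "targets": [
    [[0, 0, 0, 0.033, -0.037, 0, 1], [0, 0, 0, 0.033, -0.037, 0, 1], [0, 0, 0, 0.033, -0.037, 0, 1], [0, 0, 0, 0.033, -0.037, 0, 1], [0, 0, 0, 0.033, -0.037, 0, 1]]
  ]
}}

```text
clock: 1.8
tool_pos: [0.5124, 0.2706, 0.3805]
eef_rot: [0.829, 0.559, 0.002, -0.003]
contact_force: [0.6, 0.1, 0.1]
opening: 0.997
```

Request:
{"method": "move_arm", "body": {
  "targets": [
    [[0, 0, 0, 0.033, -0.037, 0, 1], [0, 0, 0, 0.033, -0.037, 0, 1], [0, 0, 0, 0.03, -0.033, 0, 1], [0, 0, 0, 0.01, -0.01, 0, 1], [0, 0, 0, 0, 0, 0, 1]]
  ]
}}

```text
clock: 2.3
tool_pos: [0.6239, 0.1415, 0.3802]
eef_rot: [0.833, 0.554, 0.002, -0.0]
contact_force: [-0.7, -0.0, -0.1]
opening: 1.0
```

```bash
python3 - <<'E'
from plant import r
import cv2,numpy as np
from geo import *
s=r.get_state();print(s['tool_pos'],s['q'])
p=r.snapshot("wrist");cv2.imwrite("pics/w1.png",p["frame"][:,:,::-1]);setcam("w",p)
np.savez("w1.npz",K=p["K"],D=p["D"],T=p["T"])
print(np.array(p["T"]).round(3).tolist())
print(proj("w",[[.625,.147,.241],[.625,.147,.166],[.6039,-.203,.139]]))
for q in("brush","rack_seat","rack"):print(q,[(d["centre"],round(d["score"],2)) for d in r.find_in(p,q)])
E
```

```text
[0.62385459 0.1414878  0.38021023] [-0.20384697  0.59380921 -0.1726677   1.32870422  0.10146619  1.22468925
  0.79149283]
[[0.388, -0.889, -0.244, 0.56], [0.922, 0.375, 0.101, 0.167], [0.002, -0.264, 0.965, 0.515], [0.0, 0.0, 0.0, 1.0]]
[[284.79632482 196.33200567]
 [282.91152904 177.89223359]
 [-11.44771961 274.98653965]]
brush [([180.4, 277.8], 0.66)]
rack_seat [([163.8, 291.8], 0.8), ([13.3, 291.6], 0.63)]
rack [([162.3, 291.8], 0.81), ([12.4, 291.8], 0.7)]
```

View pics/w1.png

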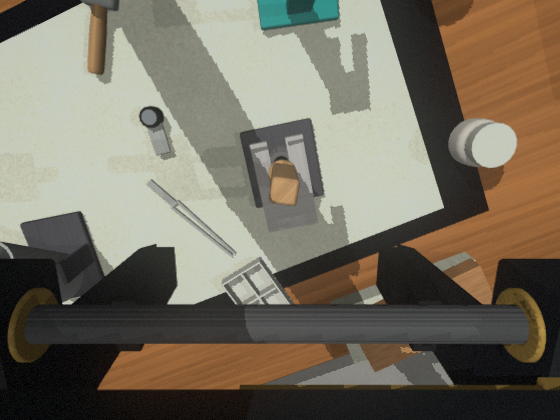

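The wrist view shows the handle top at about (185,285), the fork prongs at (145,258) and (145,297), and a foot corner at (120,312). I'll enlarge it to measure the yaws.

```bash
python3 - <<'E'
import cv2
a=cv2.imread("pics/w1.png")[110:240,225:340]
cv2.imwrite("pics/w1c.png",cv2.resize(a,None,fx=4.6,fy=4.6,interpolation=cv2.INTER_CUBIC))
E
```

```text
(no output)
```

View pics/w1c.png

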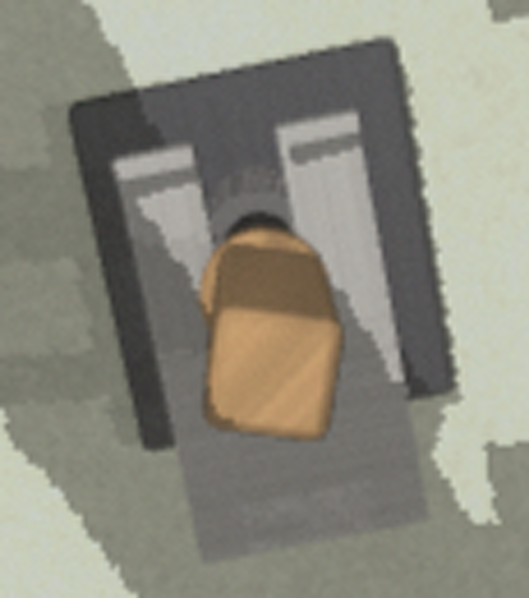

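```bash
python3 - <<'E'
from geo import *
from scipy.optimize import least_squares
d=np.load("w1.npz");setcam("w",d)
P=lambda l:np.array([[225+u/4.6,110+v/4.6] for u,v in l])-.4
def fit(loc,pix,x0):
    loc=np.array(loc);pix=P(pix)
    g=lambda p:(proj("w",np.r_[p[:2],0]+loc@Rz(p[2]).T)-pix).ravel()
    f=least_squares(g,x0);return f.x.round(4),f.fun.round(1)
b=.011
# image right = (.39,.92): +y right ; image down=+x
print("handle",fit([[-b,-b,.241],[-b,b,.241],[b,b,.241],[b,-b,.241]],[(220,308),(342,322),(326,438),(206,425)],[.62,.15,0]))
print("fork",fit([[-.034,-.026,.165],[-.034,-.009,.165],[-.034,.009,.165],[-.034,.026,.165],[.058,-.026,.16],[.058,.026,.16]],[(113,160),(193,147),(276,127),(357,112),(207,562),(428,518)],[.62,.15,0]))
E
```

```text
handle (array([ 0.6208,  0.1481, -0.5154]), array([-0.9, -1.2,  1.1, -1. ,  0.8,  1.3, -1. ,  1. ]))
fork (array([ 0.6213,  0.1482, -0.1962]), array([-0.3,  0.3, -0.2, -0.5,  0.2,  0. ,  0.2, -0.4, -0.7,  0.3,  0.8,
        0.3]))
```

Request:
{"method": "move_arm", "body": {
  "targets": [
    [[0, 0, -0.118, -0.003, 0.0065, -0.03, 1], [0, 0, 0, 0, 0, -0.048, 1], [0, 0, 0, 0, 0, -0.048, 1], [0, 0, 0, 0, 0, -0.04, 1], [0, 0, 0, 0, 0, -0.005, 1]]
  ]
}}

```text
clock: 3.0
tool_pos: [0.6134, 0.1666, 0.2105]
eef_rot: [0.859, 0.512, 0.008, -0.004]
contact_force: [-1.0, 0.7, -0.3]
opening: 1.0
```

Request:
{"method": "move_arm", "body": {
  "targets": [
    [[0, 0, -0.02, 0.0075, -0.0185, -0.004, 1], [0, 0, 0, 0, 0, 0, 1]]
  ]
}}

```text
clock: 3.2
tool_pos: [0.6212, 0.1496, 0.2081]
eef_rot: [0.863, 0.505, 0.009, -0.004]
contact_force: [0.3, -1.0, 0.0]
opening: 1.001
```

Request:
{"method": "move_arm", "body": {
  "targets": [
    [[-0.016, 0.0115, -0.01, 0, -0.001, -0.003, 1], [0, 0, 0, 0, 0, 0, 0], [0, 0, 0, 0, 0, 0, 0], [0, 0, 0, 0, 0, 0, 0], [0, 0, 0, 0, 0, 0, 0]]
  ],
  "force": 40
}}

```text
clock: 3.7
tool_pos: [0.6251, 0.1499, 0.2118]
eef_rot: [0.866, 0.5, 0.005, 0.002]
contact_force: [0.2, 0.2, 0.2]
opening: 0.664
```

Request:
{"method": "move_arm", "body": {
  "targets": [
    [[0, 0, 0, 0, 0, 0, 0], [0, 0, 0, 0, 0, 0, 0]]
  ]
}}

```text
clock: 3.9
tool_pos: [0.6251, 0.1501, 0.2121]
eef_rot: [0.866, 0.5, 0.005, 0.002]
contact_force: [0.6, 0.6, 0.3]
opening: 0.478
```

Request:
{"method": "move_arm", "body": {
  "targets": [
    [[0, 0, 0, 0, 0, -0.004, 0], [0, 0, 0, 0, 0, 0, 0], [0, 0, 0, 0, 0, 0, 0], [0, 0, 0, 0, 0, 0, 0], [0, 0, 0, 0, 0, 0, 0]]
  ]
}}

```text
clock: 4.4
tool_pos: [0.6249, 0.1498, 0.2077]
eef_rot: [0.866, 0.5, 0.005, 0.002]
contact_force: [-0.4, -0.2, 0.4]
opening: 0.253
```

Request:
{"method": "move_arm", "body": {
  "targets": [
    [[0, 0, 0, 0, 0, 0.008, 0], [0, 0, 0, 0, 0, 0.012, 0], [0, 0, 0, 0, 0, 0, 0]]
  ]
}}

```text
clock: 4.7
tool_pos: [0.6245, 0.1498, 0.2286]
eef_rot: [0.866, 0.5, 0.004, 0.001]
contact_force: [0.9, -0.6, -1.6]
opening: 0.247
```

Request:
{"method": "move_arm", "body": {
  "targets": [
    [[0, 0, 0, -0.029, 0.006, 0, 0], [0, 0, 0, -0.029, 0.006, 0, 0], [0, 0, 0, -0.029, 0.006, 0, 0], [0, 0, 0, -0.02, 0.004, 0.03, 0], [0, 0, 0, 0, -0.02, 0.045, 0]]
  ]
}}

```text
clock: 5.2
tool_pos: [0.5108, 0.1537, 0.3013]
eef_rot: [0.865, 0.502, 0.0, -0.0]
contact_force: [2.2, -0.1, -0.9]
opening: 0.247
```

Request:
{"method": "move_arm", "body": {
  "targets": [
    [[0, 0, 0, 0, -0.04, 0.03, 0], [-0.0226, -0.128, 0, 0, -0.045, 0.018, 0], [-0.0226, -0.128, 0, 0, -0.048, 0.01, 0], [-0.0226, -0.128, 0, -0.005, -0.048, 0, 0], [-0.0226, -0.128, 0, -0.005, -0.048, 0, 0]]
  ]
}}

```text
clock: 5.7
tool_pos: [0.5073, -0.0721, 0.3717]
eef_rot: [0.831, 0.487, 0.208, 0.17]
contact_force: [2.1, -2.0, -2.4]
opening: 0.245
```

Request:
{"method": "move_arm", "body": {
  "targets": [
    [[0, 0, 0, -0.005, -0.045, 0, 0], [0, 0, 0, -0.005, -0.02, 0, 0], [0, 0, 0, 0, 0, 0, 0]]
  ]
}}

```text
clock: 6.0
tool_pos: [0.4892, -0.131, 0.3682]
eef_rot: [0.835, 0.483, 0.201, 0.171]
contact_force: [0.1, -0.2, -2.4]
opening: 0.247
```

```bash
cat > look.py <<'E'
import sys
from plant import r
from geo import *
from scipy.spatial.transform import Rotation as Ro
def look(tag,crops):
    s=r.get_state();R=Ro.from_quat(s['eef_rot']).as_matrix();t=s['tool_pos']
    print("tcp",t.round(4),"axis",(-R[:,2]).round(3),"tip",(t+R[:,2]*.170).round(4))
    ims=[]
    for n,(r0,c0) in crops.items():
        p=r.snapshot(n);setcam(n,p);np.savez(f"{tag}_{n}.npz",K=p["K"],D=p["D"],T=p["T"])
        print(n,"tip px",proj(n,t+R[:,2]*.17).round(1),"collar",proj(n,t+R[:,2]*.048).round(1),"mouth",proj(n,[.604,-.203,.139]).round(1))
        f=p["frame"][:,:,::-1];cv2.imwrite(f"pics/{tag}_{n}.png",f)
        ims.append(cv2.resize(f[r0:r0+150,c0:c0+100],(400,600),interpolation=cv2.INTER_CUBIC))
    cv2.imwrite(f"pics/{tag}.png",np.hstack(ims))
E
python3 -c "
from look import *
look('p1',{'scene':(220,190),'side':(140,290)})"
```

```text
tcp [ 0.4892 -0.131   0.3682] axis [-0.501  0.091  0.861] tip [ 0.5744 -0.1464  0.2219]
scene tip px [[240.6 229.5]] collar [[225.3 174.9]] mouth [[229.1 275.6]]
side tip px [[330.6 188.5]] collar [[311.3 160.1]] mouth [[348.4 219.4]]
```

Request:
{"method": "move_arm", "body": {
  "targets": [
    [[0, 0, 0, 0.001, -0.035, -0.012, 0], [0, 0, 0, 0.001, -0.017, -0.016, 0], [0, 0, 0, 0, 0, 0, 0]]
  ]
}}

```text
clock: 6.4
tool_pos: [0.4987, -0.1709, 0.3421]
eef_rot: [0.828, 0.493, 0.207, 0.17]
contact_force: [-1.1, -0.2, -2.3]
opening: 0.246
```

```bash
python3 -c "
from look import *
look('p2',{'scene':(220,190),'side':(140,290)})"
```

```text
tcp [ 0.4987 -0.1709  0.3421] axis [-0.51   0.077  0.857] tip [ 0.5855 -0.1839  0.1964]
scene tip px [[229.9 249. ]] collar [[213.1 195. ]] mouth [[229.1 275.6]]
side tip px [[340.9 201.8]] collar [[322.4 174.8]] mouth [[348.4 219.4]]
```

View pics/p2.png

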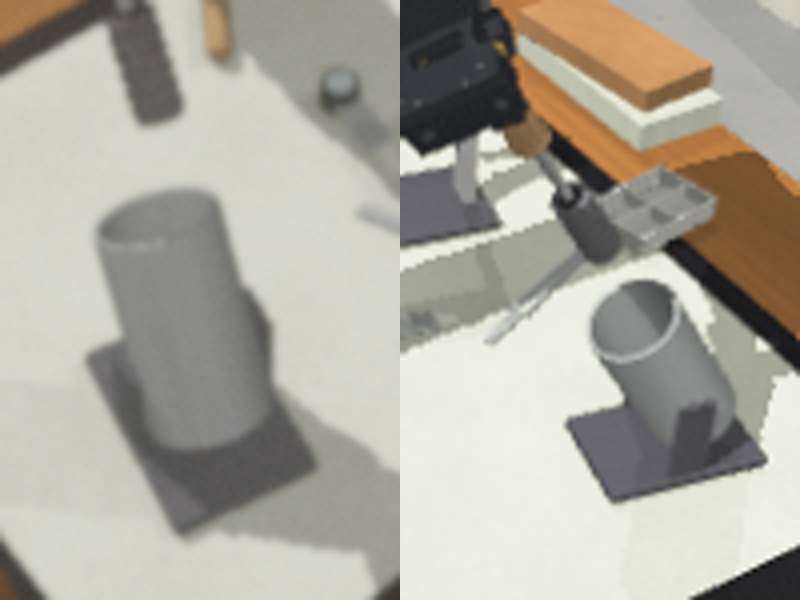

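```bash
python3 - <<'E'
from geo import *
from scipy.optimize import least_squares
for n in("scene","side"): setcam(n,np.load(f"p2_{n}.npz"))
q=lambda o,l:np.array([[o[1]+u/4,o[0]+v/4] for u,v in l])-.4
ms=q((220,190),[(160,216),(85,357),(183,535),(316,466)])
md=q((140,290),[(236,320),(167,425),(215,502),(367,460)])
def fp(p):
    x,y,z,a,ox,sx,sy,h=p;R=Rz(a)
    c=lambda i,j:np.array([x,y,0])+R@[ox+i*sx,j*sy,h]
    A=proj("scene",[[x,y,z],c(-1,-1),c(1,-1),c(1,1)])-ms
    B=proj("side",[[x,y,z],c(-1,1),c(-1,-1),c(1,-1)])-md
    return np.r_[A.ravel(),B.ravel(),(h-.008)*300]
f=least_squares(fp,[.6,-.2,.14,-.17,.05,.06,.05,.008]);print(f.x.round(4),f.fun.round(1))
# silhouette endpoints of cylinder for yaw hypotheses
M=f.x[:3]
for yaw in(-.3,-.2,-.1):
    a=np.array([-.5*np.cos(yaw),-.5*np.sin(yaw),.866])
    for n,o in(("scene",(220,190)),("side",(140,290))):
        th=np.linspace(0,6.28,60);u=np.cross([0,0,1],a);u/=np.linalg.norm(u);v=np.cross(a,u)
        ring=M-.1*a+.036*(np.outer(np.cos(th),u)+np.outer(np.sin(th),v))
        pr=(proj(n,ring)-[o[1],o[0]]+.4)*4
        i,j=pr[:,0].argmin(),pr[:,0].argmax();print(yaw,n,pr[i].round(),pr[j].round())
E
```

```text
[ 0.6028 -0.2036  0.1423 -0.1757  0.0408  0.0643  0.0426  0.0058] [-1.2  0.9 -0.1  0.6 -0.3 -0.   0.3  0.3 -0.3 -0.8 -0.4 -0.6 -0.6 -0.8
 -0.5 -0.6 -0.7]
-0.3 scene [129. 396.] [256. 369.]
-0.3 side [241. 406.] [332. 386.]
-0.2 scene [138. 395.] [264. 363.]
-0.2 side [239. 401.] [330. 383.]
-0.1 scene [147. 393.] [271. 358.]
-0.1 side [235. 395.] [327. 380.]
```

```bash
cat > tip.py <<'E'
from plant import r
import numpy as np,sys
from scipy.spatial.transform import Rotation as Ro
M=np.array([.6033,-.2033,.141]);yaw=-.177
a=np.array([-.5*np.cos(yaw),-.5*np.sin(yaw),.866]);y=np.array([-np.sin(yaw),np.cos(yaw),0]);x=np.cross(y,a)
s=r.get_state();R=Ro.from_quat(s['eef_rot']).as_matrix();t=s['tool_pos'];b=-R[:,2]
d=t-.170*b-M
print("t",s['clock'],"tip h",(d@a).round(4),"x",(d@x).round(4),"y",(d@y).round(4),"rot fix",np.cross(b,a).round(4),"F.a",(s['contact_force']@a).round(2),s['contact_force'].round(1))
for h in map(float,sys.argv[1:]): print("to h",h,(M+a*(h+.17)-t).round(4))
E

```

Request:
{"method": "move_arm", "body": {
  "targets": [
    [[-0.008, 0.02, -0.007, 0.006, -0.015, -0.028, 0], [0, 0, 0, 0, 0, 0, 0]]
  ]
}}

```text
clock: 6.7
tool_pos: [0.5081, -0.1807, 0.3177]
eef_rot: [0.828, 0.496, 0.199, 0.17]
contact_force: [-0.7, -0.0, -1.4]
opening: 0.244
```

```bash
python3 tip.py .03 -.02 -.05
```

```text
t 6.7 tip h 0.0319 x 0.0049 y 0.0063 rot fix [-0.003   0.0075 -0.0024] F.a -0.9 [-0.7 -0.  -1.4]
to h 0.03 [-0.0032 -0.005  -0.0035]
to h -0.02 [ 0.0214 -0.0094 -0.0468]
to h -0.05 [ 0.0362 -0.012  -0.0728]
```

Request:
{"method": "move_arm", "body": {
  "targets": [
    [[-0.003, 0.0075, -0.002, 0.0107, -0.006, -0.0234, 0], [0, 0, 0, 0.0107, -0.004, -0.0234, 0], [0, 0, 0, 0, 0, 0, 0]]
  ]
}}

```text
clock: 7.0
tool_pos: [0.5251, -0.1847, 0.2961]
eef_rot: [0.827, 0.499, 0.194, 0.168]
contact_force: [-0.7, 0.6, -2.0]
opening: 0.246
```

```bash
python3 tip.py -.05 -.06
```

```text
t 7.0 tip h 0.0044 x 0.0073 y 0.0051 rot fix [-0.0036 -0.0036 -0.0017] F.a -1.37 [-0.7  0.6 -2. ]
to h -0.05 [ 0.0191 -0.008  -0.0512]
to h -0.06 [ 0.0241 -0.0089 -0.0598]
```

Request:
{"method": "move_arm", "body": {
  "targets": [
    [[-0.003, -0.003, -0.002, 0.004, -0.005, -0.02, 0], [0, 0, 0, 0.005, -0.002, -0.015, 0], [0, 0, 0, 0, 0, 0, 0]]
  ]
}}

```text
clock: 7.3
tool_pos: [0.5293, -0.1866, 0.2894]
eef_rot: [0.827, 0.5, 0.193, 0.17]
contact_force: [0.4, 0.1, -1.3]
opening: 0.249
```

```bash
python3 tip.py -.05 -.06
```

```text
t 7.3 tip h -0.0036 x 0.0079 y 0.0035 rot fix [-0.0008 -0.0037 -0.0001] F.a -1.28 [ 0.4  0.1 -1.3]
to h -0.05 [ 0.0149 -0.0062 -0.0445]
to h -0.06 [ 0.0198 -0.007  -0.0531]
```

```bash
python3 -c "
from plant import r
s=r.get_state();print(s['q'].round(3),s['qd'].round(3),s['joint_torque'].round(1))"
```

```text
[ 0.432  0.426 -0.207  2.185  1.12   0.045  0.244] [-0.021 -0.04  -0.005  0.    -0.211  0.002  0.196] [  0.2 -36.3  -0.8 -12.6   1.6  -1.1  -1.7]
```

Joint 6 is at its lower limit of 0.04, where the forearm lines up with the tool. I'll spin the tool about its own axis, which should bring joint 5 round towards π and free the wrist. This is a short test while watching the joints.

Request:
{"method": "move_arm", "body": {
  "targets": [
    [[0.069, -0.012, -0.121, 0, 0, 0, 0], [0.069, -0.012, -0.121, 0, 0, 0, 0], [0.069, -0.012, -0.121, 0, 0, 0, 0], [0.069, -0.012, -0.121, 0, 0, 0, 0]]
  ]
}}

```text
clock: 7.7
tool_pos: [0.5308, -0.1822, 0.2952]
eef_rot: [0.934, 0.245, 0.238, 0.108]
contact_force: [0.3, -0.3, -1.4]
opening: 0.246
```

```bash
echo "print(s['q'].round(3))" >> tip.py; python3 tip.py -.05
```

```text
t 7.7 tip h 0.0011 x 0.0128 y 0.0086 rot fix [-0.0027  0.005  -0.002 ] F.a -1.34 [ 0.3 -0.3 -1.4]
to h -0.05 [ 0.0135 -0.0105 -0.0503]
[ 0.425  0.415 -0.207  2.184  1.032  0.044 -0.251]
```

```bash
cat > kin.py <<'E'
import numpy as np,itertools
from scipy.optimize import least_squares
from scipy.spatial.transform import Rotation as Ro
D=[([-1.133,.689,-.195,1.565,.157,.902,-.215],[.2454,.5742,.2489],[.8345,.551,-.0007,.0005]),
([-.2038,.5938,-.1727,1.3287,.1015,1.2247,.7915],[.6239,.1415,.3802],[.833,.554,.002,0]),
([.432,.426,-.207,2.185,1.12,.045,.244],[.5293,-.1866,.2894],[.827,.5,.193,.17]),
([.425,.415,-.207,2.184,1.032,.044,-.251],[.5308,-.1822,.2952],[.934,.245,.238,.108])]
def fk(q,p,sg):
    H,L1,L2,L3,e1,e2,w,o1,o7=p;q=np.array(q)*sg
    q=q+[o1,0,0,0,0,0,o7]
    R=np.eye(3);t=np.array([0,0,H]);
    def T(ax,a,v):
        nonlocal R,t
        R=R@Ro.from_euler(ax,a).as_matrix();t=t+R@np.array(v)
    T('z',q[0],[0,0,0]);T('y',q[1],[0,0,0]);T('z',q[2],[e1,0,L1]);T('y',q[3],[e2,0,0]);T('z',q[4],[0,0,L2]);T('y',q[5],[w,0,0]);T('z',q[6],[0,0,L3])
    return t,R
def res(p,sg):
    o=[]
    for q,t,e in D:
        a,R=fk(q,p,sg);o+=list((a-t)*10)+list((R.T@Ro.from_quat(e).as_matrix()-np.eye(3)).ravel())
    return np.array(o+list(np.array(p[4:7])*.05))
def best():
    B=None
    for s1,s3,s5,s7 in itertools.product((1,-1),repeat=4):
        for o7 in(0,1.57,3.14,-1.57):
            sg=np.array([s1,1,s3,1,s5,1,s7]);f=least_squares(res,[.35,.4,.4,.25,0,0,0,0,o7],args=(sg,))
            if B is None or f.cost<B[0]:B=(f.cost,f.x,sg)
    return B
if __name__=="__main__":
    c,p,sg=best();print(c,p.round(4),sg);np.savez("kin.npz",p=p,sg=sg)
    print(res(p,sg).round(2))
    lo=np.array([-3.01,-.46,-1.47,.13,-1,.04,-2.66]);hi=np.array([3.01,2.08,1.51,2.56,4.14,2.09,2.66])
    M=np.array([.6033,-.2033,.141]);yaw=-.177
    ax=lambda th:np.array([-np.sin(th)*np.cos(yaw),-np.sin(th)*np.sin(yaw),np.cos(th)])
    for th in(30,25,20,15,10,5,0):
      for h in(0,-.105):
        g=M+ax(np.pi/6)*(h+.17+.008)       # grasp point
        b=ax(np.radians(th));tc=g-.008*b
        best_=None
        for q0 in([.43,.43,-.2,2.1,.5,.2,.2],[.43,.5,-.2,1.8,.1,.6,.2],[.43,.6,-.2,1.8,.1,.3,.2]):
            def f(q):
                t,R=fk(q,p,sg);return np.r_[(t-tc)*10,(R[:,2]+b)*5,(q[2]+.2)*.05,q[6]*.001,(q[4]-.1)*.001]
            s=least_squares(f,q0,bounds=(lo,hi))
            if best_ is None or s.cost<best_.cost:best_=s
        t,R=fk(best_.x,p,sg);print(th,h,best_.x.round(2),"err mm",(1000*np.linalg.norm(t-tc)).round(1),"ang",np.linalg.norm(R[:,2]+b).round(3))
E
python3 kin.py
```

```text
0.0018639436795580492 [ 0.3328  0.6587  0.3729  0.389  -0.0714  0.0239  0.0116 -0.0562 -3.1945] [-1  1 -1  1 -1  1 -1]
[ 0.01  0.   -0.02 -0.    0.   -0.   -0.   -0.    0.    0.   -0.   -0.
 -0.01  0.01  0.01 -0.    0.    0.   -0.   -0.    0.   -0.   -0.   -0.
  0.   -0.    0.   -0.   -0.    0.03  0.   -0.   -0.01 -0.03  0.01 -0.
 -0.    0.01  0.   -0.   -0.    0.02  0.   -0.   -0.02 -0.02  0.02 -0.
 -0.    0.    0.  ]
30 0 [ 0.53  0.43 -0.23  2.25  3.54  0.04 -0.  ] err mm 0.0 ang 0.0
30 -0.105 [ 0.45  0.66 -0.2   2.27  3.05  0.3   0.  ] err mm 0.0 ang 0.0
25 0 [ 0.48  0.43 -0.2   2.1   0.    0.19 -0.  ] err mm 0.0 ang 0.0
25 -0.105 [ 0.43  0.64 -0.21  2.17  2.63  0.11 -0.  ] err mm 0.0 ang 0.0
20 0 [ 0.46  0.44 -0.2   2.02  0.08  0.35  0.  ] err mm 0.0 ang 0.0
20 -0.105 [ 0.41  0.64 -0.2   2.03  0.44  0.15  0.  ] err mm 0.0 ang 0.0
15 0 [ 0.44  0.46 -0.2   1.94  0.1   0.49  0.  ] err mm 0.0 ang 0.0
15 -0.105 [ 0.41  0.65 -0.2   1.94  0.27  0.31  0.  ] err mm 0.0 ang 0.0
10 0 [ 0.43  0.49 -0.2   1.86  0.12  0.63  0.  ] err mm 0.0 ang 0.0
10 -0.105 [ 0.39  0.67 -0.2   1.86  0.23  0.47 -0.  ] err mm 0.0 ang 0.0
5 0 [ 0.41  0.52 -0.2   1.78  0.13  0.77  0.  ] err mm 0.0 ang 0.0
5 -0.105 [ 0.38  0.69 -0.2   1.77  0.2   0.61 -0.  ] err mm 0.0 ang 0.0
0 0 [ 0.39  0.56 -0.2   1.7   0.14  0.89  0.  ] err mm 0.0 ang 0.0
0 -0.105 [ 0.37  0.72 -0.2   1.69  0.19  0.75  0.  ] err mm 0.0 ang 0.0
```

Fitted kinematics: at a 20° tool lean the deepest stroke is reachable (j6 ≥ 0.15). With 10° between brush and pot axis, the 30 mm head still fits in the 64 mm bore, so I'll use that lean.

```bash
cat > tip.py <<'E'
from plant import r
import numpy as np,sys
from scipy.spatial.transform import Rotation as Ro
M=np.array([.6033,-.2033,.141]);yaw=-.177
ax=lambda d:np.array([-np.sin(np.radians(d))*np.cos(yaw),-np.sin(np.radians(d))*np.sin(yaw),np.cos(np.radians(d))])
a=ax(30);bt=ax(20);y=np.array([-np.sin(yaw),np.cos(yaw),0]);x=np.cross(y,a)
s=r.get_state();R=Ro.from_quat(s['eef_rot']).as_matrix();t=s['tool_pos'];b=-R[:,2]
d=t-.170*b-M
print("t",s['clock'],"tip h",(d@a).round(4),"x",(d@x).round(4),"y",(d@y).round(4),"rot fix",np.cross(b,bt).round(4),"F.a",(s['contact_force']@a).round(2),s['contact_force'].round(1),"q",s['q'].round(2))
for h in map(float,sys.argv[1:]): print("to h",h,(M+a*h-.0054*x+.17*bt-t).round(4))
E
python3 tip.py .03 0
```

```text
t 7.7 tip h 0.0011 x 0.0128 y 0.0086 rot fix [ 0.0276  0.1759 -0.0014] F.a -1.34 [ 0.3 -0.3 -1.4] q [ 0.42  0.42 -0.21  2.18  1.03  0.04 -0.25]
to h 0.03 [-0.0041 -0.0074  0.0288]
to h 0.0 [ 0.0107 -0.01    0.0028]
```

Request:
{"method": "move_arm", "body": {
  "targets": [
    [[0, 0, 0, -0.01, -0.004, 0.015, 0], [0.014, 0.088, 0, 0.003, -0.002, 0.008, 0], [0.014, 0.088, 0, 0.003, -0.002, 0.006, 0], [0, 0, 0, 0, 0, 0, 0]]
  ]
}}

```text
clock: 8.1
tool_pos: [0.5251, -0.183, 0.3229]
eef_rot: [0.949, 0.254, 0.171, 0.078]
contact_force: [0.2, 0.0, -2.1]
opening: 0.246
```

```bash
python3 tip.py .03 0 -.03 -.06
```

```text
t 8.1 tip h 0.0296 x -0.0035 y 0.0067 rot fix [ 0.0024  0.0285 -0.001 ] F.a -1.88 [ 0.2  0.  -2.1] q [ 0.82  0.46 -0.8   2.    0.73  0.52  0.07]
to h 0.03 [ 0.0016 -0.0066  0.0011]
to h 0.0 [ 0.0163 -0.0093 -0.0249]
to h -0.03 [ 0.0311 -0.0119 -0.0509]
to h -0.06 [ 0.0459 -0.0145 -0.0769]
```

Request:
{"method": "move_arm", "body": {
  "targets": [
    [[0.0024, 0.0285, 0, 0.003, -0.007, 0, 0], [0, 0, 0, 0.014, -0.0026, -0.025, 0], [0, 0, 0, 0.0148, -0.0026, -0.026, 0], [0, 0, 0, 0, 0, 0, 0]]
  ]
}}

```text
clock: 8.5
tool_pos: [0.5559, -0.1914, 0.2723]
eef_rot: [0.95, 0.256, 0.161, 0.072]
contact_force: [-0.5, -0.6, -2.2]
opening: 0.245
```

```bash
python3 tip.py -.055 -.065
```

```text
t 8.5 tip h -0.0295 x -0.0052 y 0.0044 rot fix [-0.005   0.0061 -0.0022] F.a -1.72 [-0.5 -0.6 -2.2] q [ 0.72  0.57 -0.7   1.97  0.83  0.48 -0.01]
to h -0.055 [ 0.0126 -0.0056 -0.0219]
to h -0.065 [ 0.0175 -0.0065 -0.0305]
```

Request:
{"method": "move_arm", "body": {
  "targets": [
    [[0, 0, 0, 0.009, -0.004, -0.015, 0], [0, 0, 0, 0.007, -0.0015, -0.012, 0], [0, 0, 0, 0, 0, 0, 0]]
  ]
}}

```text
clock: 8.8
tool_pos: [0.5704, -0.194, 0.2458]
eef_rot: [0.95, 0.259, 0.161, 0.072]
contact_force: [-0.8, 0.4, -1.8]
opening: 0.249
```

```bash
python3 tip.py -.07
```

```text
t 8.8 tip h -0.0598 x -0.0056 y 0.0048 rot fix [-0.0067  0.007  -0.0029] F.a -1.08 [-0.8  0.4 -1.8] q [ 0.67  0.62 -0.64  1.96  0.9   0.44 -0.06]
to h -0.07 [ 0.0055 -0.0044 -0.0084]
```

Request:
{"method": "move_arm", "body": {
  "targets": [
    [[-0.006, 0.006, 0, 0.0022, -0.003, -0.0035, 0], [0, 0, 0, 0.0018, -0.001, -0.0035, 0], [0, 0, 0, 0, 0, 0, 0]]
  ]
}}

```text
clock: 9.1
tool_pos: [0.5742, -0.1973, 0.2403]
eef_rot: [0.95, 0.26, 0.158, 0.074]
contact_force: [-0.8, 0.6, -1.1]
opening: 0.249
```

Request:
{"method": "move_arm", "body": {
  "targets": [
    [[0, 0, 0, 0.0018, -0.0003, -0.0032, 0], [0, 0, 0, 0.0018, -0.0003, -0.0032, 0], [0, 0, 0, 0, 0, 0, 0]]
  ]
}}

```text
clock: 9.4
tool_pos: [0.5782, -0.1982, 0.2343]
eef_rot: [0.95, 0.26, 0.159, 0.075]
contact_force: [0.4, 0.2, -1.6]
opening: 0.246
```

Request:
{"method": "move_arm", "body": {
  "targets": [
    [[0, 0, 0, 0.0018, -0.0003, -0.0032, 0], [0, 0, 0, 0.0018, -0.0003, -0.0032, 0], [0, 0, 0, 0, 0, 0, 0]]
  ]
}}

```text
clock: 9.7
tool_pos: [0.5817, -0.1988, 0.2276]
eef_rot: [0.95, 0.26, 0.159, 0.075]
contact_force: [-2.7, -0.2, 3.2]
opening: 0.249
```

Request:
{"method": "move_arm", "body": {
  "targets": [
    [[0, 0, 0, 0, 0, 0, 0], [0, 0, 0, 0, 0, 0, 0], [0, 0, 0, 0, 0, 0, 0]]
  ]
}}

```text
clock: 10.0
tool_pos: [0.5816, -0.1987, 0.2281]
eef_rot: [0.95, 0.26, 0.159, 0.075]
contact_force: [-1.7, 0.2, 0.9]
opening: 0.247
```

```bash
python3 tip.py -.025 -.015
```

```text
t 10.0 tip h -0.081 x -0.0045 y 0.0009 rot fix [-0.      0.004  -0.0003] F.a 1.65 [-1.7  0.2  0.9] q [ 0.64  0.65 -0.6   1.95  0.94  0.42 -0.1 ]
to h -0.025 [-0.0278  0.0042  0.0483]
to h -0.015 [-0.0327  0.0051  0.0569]
```

Request:
{"method": "move_arm", "body": {
  "targets": [
    [[0, 0, 0, 0.0006, -0.0001, -0.001, 0], [0, 0, 0, 0, 0, 0, 0], [0, 0, 0, 0, 0, 0, 0], [0, 0, 0, 0, 0, 0, 0]]
  ]
}}

```text
clock: 10.4
tool_pos: [0.5819, -0.1987, 0.2274]
eef_rot: [0.95, 0.26, 0.159, 0.075]
contact_force: [-2.2, -0.2, 3.1]
opening: 0.247
```

```bash
python3 tip.py -.022
```

```text
t 10.4 tip h -0.0818 x -0.0046 y 0.0008 rot fix [ 0.0002  0.0038 -0.0002] F.a 3.78 [-2.2 -0.2  3.1] q [ 0.64  0.65 -0.59  1.95  0.95  0.42 -0.1 ]
to h -0.022 [-0.0296  0.0046  0.0516]
```

Request:
{"method": "move_arm", "body": {
  "targets": [
    [[0, 0, 0, -0.0155, 0.0023, 0.0272, 0], [0, 0, 0, -0.0155, 0.0023, 0.0272, 0], [0, 0, 0, 0, 0, 0, 0]]
  ]
}}

```text
clock: 10.7
tool_pos: [0.551, -0.1937, 0.2817]
eef_rot: [0.95, 0.26, 0.159, 0.074]
contact_force: [0.4, -0.4, -1.1]
opening: 0.244
```

```bash
python3 tip.py -.06 -.072
```

```text
t 10.7 tip h -0.0191 x -0.0048 y 0.0006 rot fix [-0.0017  0.0031 -0.0008] F.a -1.22 [ 0.4 -0.4 -1.1] q [ 0.75  0.56 -0.73  1.97  0.81  0.51  0.02]
to h -0.06 [ 0.02   -0.0038 -0.0356]
to h -0.072 [ 0.0259 -0.0048 -0.046 ]
```

Request:
{"method": "move_arm", "body": {
  "targets": [
    [[0, 0, 0, 0.0125, -0.002, -0.022, 0], [0, 0, 0, 0.0115, -0.002, -0.02, 0], [0, 0, 0, 0.005, -0.001, -0.0085, 0], [0, 0, 0, 0.0014, 0, -0.0028, 0], [0, 0, 0, 0, 0, 0, 0]]
  ]
}}

```text
clock: 11.2
tool_pos: [0.5839, -0.2004, 0.2259]
eef_rot: [0.95, 0.259, 0.16, 0.075]
contact_force: [-3.5, 0.4, 5.7]
opening: 0.245
```

Request:
{"method": "move_arm", "body": {
  "targets": [
    [[0, 0, 0, -0.0008, 0, 0.0012, 0], [0, 0, 0, 0, 0, 0, 0], [0, 0, 0, 0, 0, 0, 0], [0, 0, 0, 0, 0, 0, 0]]
  ]
}}

```text
clock: 11.6
tool_pos: [0.5827, -0.2002, 0.2289]
eef_rot: [0.949, 0.259, 0.16, 0.076]
contact_force: [-2.5, -0.1, 2.3]
opening: 0.243
```

Request:
{"method": "move_arm", "body": {
  "targets": [
    [[0, 0, 0, -0.0155, 0.0023, 0.0272, 0], [0, 0, 0, -0.0155, 0.0023, 0.0272, 0], [0, 0, 0, 0, 0, 0, 0]]
  ]
}}

```text
clock: 11.9
tool_pos: [0.5512, -0.195, 0.2834]
eef_rot: [0.949, 0.26, 0.16, 0.075]
contact_force: [-0.1, -0.4, -1.2]
opening: 0.245
```

```bash
python3 tip.py -.06 -.08
```

```text
t 11.9 tip h -0.0179 x -0.003 y -0.0005 rot fix [-0.0013  0.006  -0.0008] F.a -0.99 [-0.1 -0.4 -1.2] q [ 0.75  0.56 -0.73  1.96  0.81  0.51  0.02]
to h -0.06 [ 0.0197 -0.0026 -0.0373]
to h -0.08 [ 0.0296 -0.0043 -0.0547]
```

Second stroke done, with about 4.5 N held. Now the third stroke.

Request:
{"method": "move_arm", "body": {
  "targets": [
    [[0, 0, 0, 0.0122, -0.002, -0.022, 0], [0, 0, 0, 0.0112, -0.002, -0.02, 0], [0, 0, 0, 0.005, -0.001, -0.0085, 0], [0, 0, 0, 0.001, 0, -0.002, 0], [0, 0, 0, 0, 0, 0, 0]]
  ]
}}

```text
clock: 12.4
tool_pos: [0.5831, -0.2015, 0.2286]
eef_rot: [0.949, 0.259, 0.161, 0.075]
contact_force: [-1.9, -0.2, 3.9]
opening: 0.247
```

Request:
{"method": "move_arm", "body": {
  "targets": [
    [[0, 0, 0, 0, 0, 0, 0], [0, 0, 0, 0, 0, 0, 0], [0, 0, 0, 0, 0, 0, 0]]
  ]
}}

```text
clock: 12.7
tool_pos: [0.5826, -0.2014, 0.2301]
eef_rot: [0.949, 0.259, 0.161, 0.076]
contact_force: [-1.9, 0.5, 1.4]
opening: 0.245
```

Request:
{"method": "move_arm", "body": {
  "targets": [
    [[0, 0, 0, -0.0155, 0.003, 0.0268, 0], [0, 0, 0, -0.0155, 0.003, 0.0268, 0], [0, 0, 0, 0, 0, 0, 0], [0, 0, 0, 0, 0, 0, 0]]
  ]
}}

```text
clock: 13.1
tool_pos: [0.5506, -0.1948, 0.2847]
eef_rot: [0.949, 0.259, 0.162, 0.075]
contact_force: [1.1, -1.3, -2.1]
opening: 0.247
```

```bash
python3 tip.py 0.06
```

```text
t 13.1 tip h -0.0166 x -0.0023 y -0.0005 rot fix [-0.0008  0.0098 -0.0009] F.a -2.42 [ 1.1 -1.3 -2.1] q [ 0.75  0.55 -0.73  1.97  0.81  0.5   0.02]
to h 0.06 [-0.0387  0.0079  0.0653]
```

Request:
{"method": "move_arm", "body": {
  "targets": [
    [[0, 0, 0, -0.015, 0.002, 0.026, 0], [0, 0, 0, -0.018, 0.002, 0.032, 0], [0, 0, 0, -0.018, 0.004, 0.032, 0], [0, 0, 0, -0.01, 0.01, 0.02, 0]]
  ]
}}

```text
clock: 13.5
tool_pos: [0.4875, -0.1777, 0.3908]
eef_rot: [0.95, 0.258, 0.158, 0.071]
contact_force: [0.5, -2.2, -0.6]
opening: 0.248
```

```bash
cat > back.py <<'E'
from plant import r
import sys,numpy as np
from scipy.spatial.transform import Rotation as Ro
s=r.get_state();T=Ro.from_quat([.8660,.5,0.0,0.0])
u=np.array([.9809,-.1947,0]);v=np.array([.1947,.9809,0])
S=np.array([.6249,.1498,.2077])
d=s['tool_pos']-S
print("rot",(T*Ro.from_quat(s['eef_rot']).inv()).as_rotvec().round(4),"along",(d@u).round(4),"across",(d@v).round(4),"up",d[2].round(4),"F",s['contact_force'].round(1))
for a,z in [tuple(map(float,k.split(','))) for k in sys.argv[1:]]: print("to",a,z,(S+a*u+[0,0,z]-s['tool_pos']).round(4))
E
python3 back.py -- -.09,.12 2>/dev/null || python3 back.py -.09,.12
```

```text
rot [-0.0347  0.3505  0.511 ] along -0.071 across -0.348 up 0.1831 F [ 0.5 -2.2 -0.6]
rot [-0.0347  0.3505  0.511 ] along -0.071 across -0.348 up 0.1831 F [ 0.5 -2.2 -0.6]
to -0.09 0.12 [ 0.0491  0.345  -0.0631]
```

Request:
{"method": "move_arm", "body": {
  "targets": [
    [[-0.007, 0.07, 0.102, 0.006, 0.044, 0, 0], [-0.007, 0.07, 0.102, 0.006, 0.044, 0, 0], [-0.007, 0.07, 0.102, 0.006, 0.044, 0, 0], [-0.007, 0.07, 0.102, 0.006, 0.044, 0, 0], [-0.007, 0.07, 0.102, 0.006, 0.044, 0, 0]]
  ]
}}

```text
clock: 14.0
tool_pos: [0.5166, 0.0355, 0.3889]
eef_rot: [0.868, 0.496, -0.007, 0.005]
contact_force: [0.8, 0.5, -0.7]
opening: 0.246
```

Request:
{"method": "move_arm", "body": {
  "targets": [
    [[0, 0, 0, 0.006, 0.044, -0.02, 0], [0, 0, 0, 0.006, 0.044, -0.02, 0], [0, 0, 0, 0, 0.02, -0.015, 0], [0, 0, 0, 0, 0, 0, 0]]
  ]
}}

```text
clock: 14.4
tool_pos: [0.5321, 0.1553, 0.3275]
eef_rot: [0.866, 0.5, -0.007, 0.001]
contact_force: [-1.0, 0.1, -2.9]
opening: 0.245
```

```bash
python3 back.py -.09,.1
```

```text
rot [ 0.0077 -0.0107  0.0002] along -0.0921 across -0.0127 up 0.1198 F [-1.   0.1 -2.9]
to -0.09 0.1 [ 0.0045  0.0121 -0.0198]
```

Request:
{"method": "move_arm", "body": {
  "targets": [
    [[0.0077, -0.0107, 0, 0.0045, 0.0121, -0.01, 0], [0, 0, 0, 0, 0, -0.045, 0], [0, 0, 0, 0, 0, -0.043, 0], [0, 0, 0, 0, 0, 0, 0]]
  ]
}}

```text
clock: 14.8
tool_pos: [0.5405, 0.1664, 0.2256]
eef_rot: [0.868, 0.497, 0.003, 0.001]
contact_force: [-1.0, 0.3, -1.6]
opening: 0.244
```

```bash
python3 back.py -.09,.022 -.06,.02; python3 - <<'E'
from plant import r
from geo import *
s=r.get_state()
ims=[]
for n,(r0,c0) in {'scene':(150,295),'side':(110,235)}.items():
    p=r.snapshot(n);setcam(n,p);f=p["frame"][:,:,::-1]
    b=s['tool_pos']-[.0037,.0017,0];
    print(n,"tip",proj(n,b-[0,0,.17]).round(1),"collar",proj(n,b-[0,0,.048]).round(1),"seat",proj(n,[.6213,.1482,.16]).round(1))
    ims.append(cv2.resize(f[r0:r0+120,c0:c0+80],(400,600),interpolation=cv2.INTER_CUBIC))
cv2.imwrite("pics/b1.png",np.hstack(ims))
E
```

```text
rot [-0.0014  0.0064  0.0062] along -0.086 across -0.0001 up 0.0179 F [-1.   0.3 -1.6]
to -0.09 0.022 [-0.0039  0.0009  0.0041]
to -0.06 0.02 [ 0.0255 -0.0049  0.0021]
scene tip [[325.  210.5]] collar [[329.7 176.6]] seat [[348.5 202.3]]
side tip [[269.2 184.8]] collar [[268.2 155.3]] seat [[292.2 155.7]]
```

View pics/b1.png

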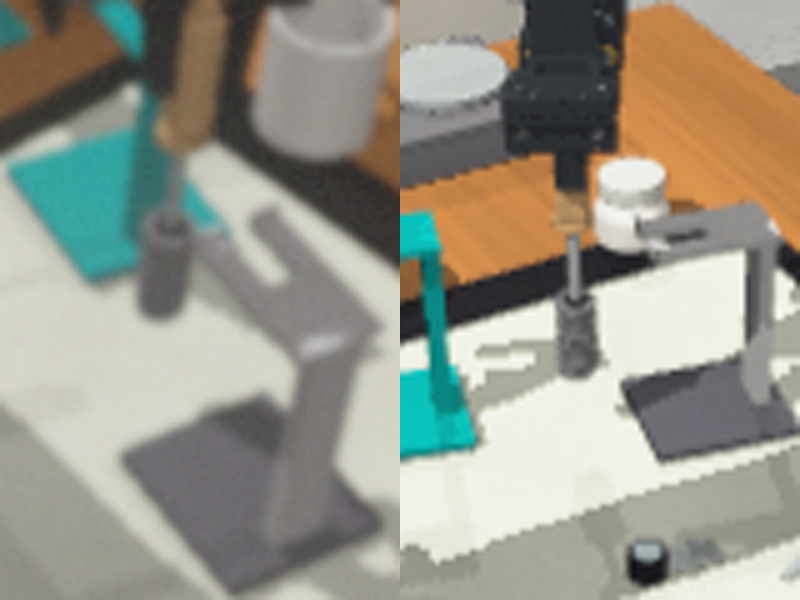

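The brush hangs about upright just in front of the fork opening. Scene has the tip at (211,328) and collar at (178,329), with the prongs right of it. Both are within about 2 px of prediction. I'll slide it in.

Request:
{"method": "move_arm", "body": {
  "targets": [
    [[0, 0, 0.006, 0.0255, -0.005, 0.001, 0], [0, 0, 0, 0.0265, -0.0053, 0, 0], [0, 0, 0, 0, 0, 0, 0]]
  ]
}}

```text
clock: 15.2
tool_pos: [0.5959, 0.157, 0.2379]
eef_rot: [0.866, 0.499, 0.008, 0.002]
contact_force: [-1.0, -2.4, -2.3]
opening: 0.249
```

```bash
python3 back.py 0,.018
```

```text
rot [-0.0053  0.0153  0.002 ] along -0.0298 across 0.0014 up 0.0302 F [-1.  -2.4 -2.3]
to 0.0 0.018 [ 0.029  -0.0072 -0.0122]
```

Request:
{"method": "move_arm", "body": {
  "targets": [
    [[-0.005, 0.015, 0, 0.0145, -0.005, -0.005, 0], [0, 0, 0, 0.0145, -0.003, -0.005, 0], [0, 0, 0, 0, 0, 0, 0]]
  ]
}}

```text
clock: 15.5
tool_pos: [0.6178, 0.1464, 0.2331]
eef_rot: [0.866, 0.5, -0.006, 0.0]
contact_force: [-0.2, -0.8, -2.1]
opening: 0.243
```

```bash
python3 back.py 0,.0
```

```text
rot [ 0.0069 -0.0108  0.0008] along -0.0063 across -0.0047 up 0.0254 F [-0.2 -0.8 -2.1]
to 0.0 0.0 [ 0.0071  0.0034 -0.0254]
```

Next I'll correct the across offset and lower it gently.

Request:
{"method": "move_arm", "body": {
  "targets": [
    [[0.007, -0.011, 0, 0.007, 0.0035, -0.008, 0], [0, 0, 0, 0, 0, -0.008, 0], [0, 0, 0, 0, 0, 0, 0]]
  ]
}}

```text
clock: 15.8
tool_pos: [0.6238, 0.1458, 0.2217]
eef_rot: [0.867, 0.499, -0.0, 0.004]
contact_force: [-0.5, -1.3, -3.2]
opening: 0.247
```

```bash
python3 back.py 0,.0
```

```text
rot [0.0076 0.004  0.0025] along -0.0003 across -0.0041 up 0.014 F [-0.5 -1.3 -3.2]
to 0.0 0.0 [ 0.0011  0.004  -0.014 ]
```

Request:
{"method": "move_arm", "body": {
  "targets": [
    [[0.0076, 0.004, 0, 0.001, 0.004, -0.002, 0], [0, 0, 0, 0, 0.001, -0.004, 0], [0, 0, 0, 0, 0, 0, 0]]
  ]
}}

```text
clock: 16.1
tool_pos: [0.6253, 0.1459, 0.219]
eef_rot: [0.867, 0.498, -0.001, 0.005]
contact_force: [-1.0, -2.0, -4.1]
opening: 0.247
```

```bash
python3 back.py 0,.0
```

```text
rot [0.0097 0.0035 0.0045] along 0.0012 across -0.0037 up 0.0113 F [-1.  -2.  -4.1]
to 0.0 0.0 [-0.0004  0.0039 -0.0113]
```

```bash
python3 - <<'E'
from plant import r
from geo import *
s=r.get_state();print(s['q'].round(3),s['moment'].round(2),s['contact_force'].round(1))
ims=[]
for n,(r0,c0) in {'scene':(150,310),'side':(110,250)}.items():
    p=r.snapshot(n);setcam(n,p);f=p["frame"][:,:,::-1]
    ims.append(cv2.resize(f[r0:r0+120,c0:c0+80],(400,600),interpolation=cv2.INTER_CUBIC))
cv2.imwrite("pics/b2.png",np.hstack(ims))
E
```

```text
[ 0.132  0.876 -0.881  1.523  0.739  1.101  0.121] [-0.53  0.16  0.06] [-1.  -2.  -4.1]
```

View pics/b2.png

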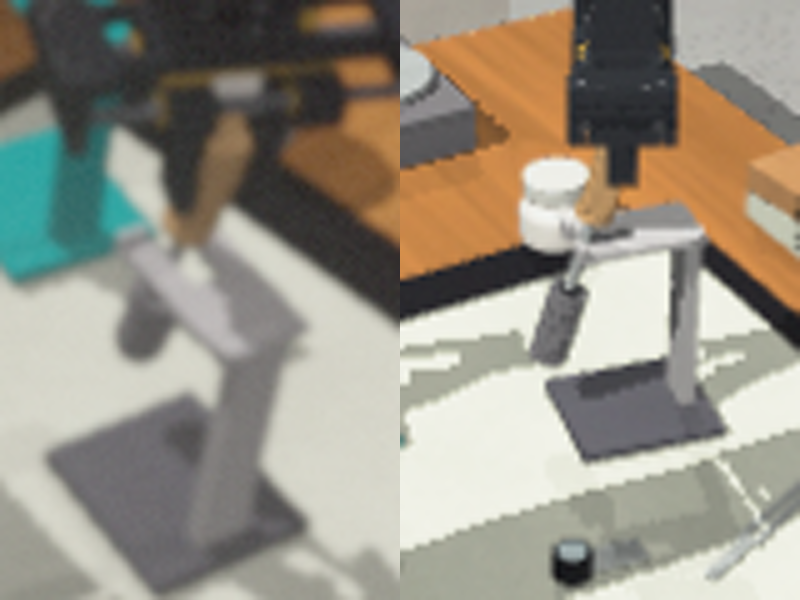

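Scene and side show the brush tipped in the grip about its jaw axis: the collar caught the lip, with head at side (175,282) and collar at (150,290). I'll back out, measure the in-hand tilt and compensate with the tool.

Request:
{"method": "move_arm", "body": {
  "targets": [
    [[0, 0, 0, 0, 0.002, 0.012, 0], [0, 0, 0, -0.01, 0.003, 0.008, 0], [0, 0, 0, -0.03, 0.006, 0, 0], [0, 0, 0, -0.03, 0.006, 0, 0], [0, 0, 0, -0.03, 0.006, 0.01, 0]]
  ]
}}

```text
clock: 16.7
tool_pos: [0.5283, 0.1716, 0.2532]
eef_rot: [0.869, 0.495, 0.005, 0.004]
contact_force: [0.3, 0.2, -1.5]
opening: 0.245
```

Request:
{"method": "move_arm", "body": {
  "targets": [
    [[0, 0, 0, -0.02, 0.004, 0.03, 0], [0, 0, 0, 0, 0, 0, 0]]
  ]
}}

```text
clock: 16.9
tool_pos: [0.5044, 0.1802, 0.288]
eef_rot: [0.867, 0.499, 0.007, 0.003]
contact_force: [2.0, -3.1, -0.8]
opening: 0.243
```

```bash
python3 - <<'E'
from plant import r
from geo import *
s=r.get_state();print(s['tool_pos'],s['eef_rot'].round(3),s['q'].round(2),s['contact_force'].round(1))
ims=[]
for n in('scene','side'):
    p=r.snapshot(n);setcam(n,p);f=p["frame"][:,:,::-1];np.savez(f"b3_{n}.npz",K=p["K"],D=p["D"],T=p["T"])
    c=proj(n,s['tool_pos']-[0,0,.07])[0].astype(int);c0,r0=max(c[0]-40,0),max(c[1]-60,0);print(n,"crop r0,c0",r0,c0)
    print([(q,d["centre"],round(d["score"],2)) for q in("brush","brush_tip") for d in r.find_in(p,q)])
    ims.append(cv2.resize(f[r0:r0+120,c0:c0+80],(400,600),interpolation=cv2.INTER_CUBIC))
cv2.imwrite("pics/b3.png",np.hstack(ims))
E
```

```text
[0.50440988 0.18021561 0.28801005] [0.867 0.499 0.007 0.003] [ 0.13  0.66 -0.97  1.78  0.64  1.03 -0.04] [ 2.  -3.1 -0.8]
scene crop r0,c0 95 286
[('brush', [147.4, 322.1], 0.67), ('brush_tip', [164.5, 320.6], 0.72), ('brush_tip', [206.4, 241.4], 0.66)]
side crop r0,c0 85 216
[('brush', [160.3, 245.9], 0.65), ('brush', [188.2, 298.3], 0.18), ('brush_tip', [161.6, 245.3], 0.44)]
```

View pics/b3.png

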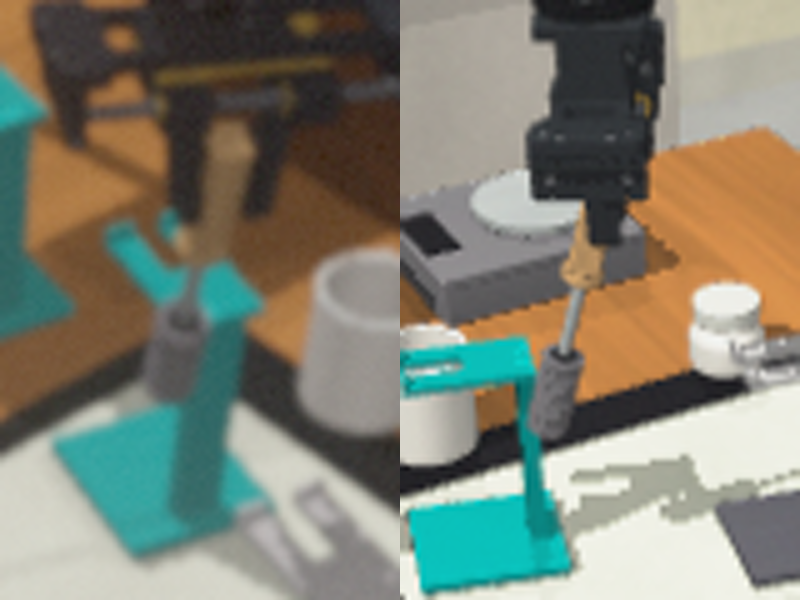

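```bash
cat > fitb.py <<'E'
from geo import *
from scipy.optimize import least_squares
from scipy.spatial.transform import Rotation as Ro
for n in("scene","side"): setcam(n,np.load(f"b3_{n}.npz"))
q=lambda o,l:np.array([[o[1]+u/5,o[0]+v/5] for u,v in l])-.4
s=q((95,286),[(196,264),(181,317),(169,390)]);d=q((85,216),[(180,283),(165,353),(149,430)])
L=np.array([0,-.06,-.122])
def g(p):
    b=np.array([p[3],p[4],np.sqrt(1-p[3]**2-p[4]**2)]);X=p[:3]+np.outer(L,b)
    return np.r_[(proj("scene",X)-s).ravel(),(proj("side",X)-d).ravel()]
f=least_squares(g,[.5,.18,.24,0,0]);p=f.x;print(p.round(4),f.fun.round(1))
b=np.array([p[3],p[4],np.sqrt(1-p[3]**2-p[4]**2)])
R=Ro.from_quat([.867,.499,.007,.003]).as_matrix();t=np.array([.50441,.18022,.28801])
print("brush axis in tool",(R.T@b).round(3),"origin in tool mm",(1000*R.T@(p[:3]-t)).round(1),"rotvec to upright",np.cross(b,[0,0,1]).round(3))
E
python3 fitb.py
```

```text
[ 0.4897  0.1844  0.2369  0.2162 -0.1775] [-0.2 -1.2  0.1  1.9 -0.1  0.3  0.5 -0.5 -0.4  0.2 -1.  -0.9]
brush axis in tool [-0.036  0.288 -0.957] origin in tool mm [ -4.2 -15.4  50.9] rotvec to upright [-0.178 -0.216  0.   ]
```

Request:
{"method": "move_arm", "body": {
  "targets": [
    [[-0.0715, -0.1235, 0, 0, 0, 0.01, 0], [-0.0715, -0.1235, 0, 0, 0, 0.01, 0], [0, 0, 0, 0, 0, 0, 0]]
  ]
}}

```text
clock: 17.5
tool_pos: [0.5076, 0.1794, 0.3002]
eef_rot: [0.86, 0.489, 0.078, 0.123]
contact_force: [-0.1, 0.1, -1.3]
opening: 0.241
```

```bash
cat > back.py <<'E'
from plant import r
import sys,numpy as np
from scipy.spatial.transform import Rotation as Ro
O=np.array([-.002,-.0158,.050]);B=np.array([-.01,.288,-.957]);B/=np.linalg.norm(B)
s=r.get_state();R=Ro.from_quat(s['eef_rot']).as_matrix()
u=np.array([.9809,-.1947,0]);v=np.array([.1947,.9809,0]);S=np.array([.6213,.1482,.160])
o=s['tool_pos']+R@O;b=R@B;d=o-S
rv=np.cross(b,[0,0,1]);
print("axis",b.round(3),"rot",rv.round(4),"along",(d@u).round(4),"across",(d@v).round(4),"up",d[2].round(4),"F",s['contact_force'].round(1))
on=s['tool_pos']+Ro.from_rotvec(rv).as_matrix()@R@O
for a,z in [tuple(map(float,k.split(','))) for k in sys.argv[1:]]: print("to",a,z,(S+a*u+[0,0,z]-on).round(4))
E
python3 back.py -.09,.03
python3 - <<'E'
from plant import r
from geo import *
s=r.get_state();print(s['tool_pos'].tolist(),s['eef_rot'].tolist())
ims=[]
for n in('scene','side'):
    p=r.snapshot(n);setcam(n,p);f=p["frame"][:,:,::-1];np.savez(f"b4_{n}.npz",K=p["K"],D=p["D"],T=p["T"])
    c=proj(n,s['tool_pos']-[0,0,.07])[0].astype(int);print(n,c)
    cv2.imwrite(f"pics/b4_{n}.png",f)
E
```

```text
axis [-0.011 -0.021  1.   ] rot [-0.0207  0.0114  0.    ] along -0.1187 across 0.0075 up 0.0877 F [-0.1  0.1 -1.3]
to -0.09 0.03 [ 0.0273 -0.0119 -0.0578]
[0.5076305507124832, 0.1794024162172236, 0.3001671438700641] [0.8599425703790947, 0.4892291028339963, 0.07781585923267578, 0.12287535408664903]
scene [327 152]
side [257 141]
```

Request:
{"method": "move_arm", "body": {
  "targets": [
    [[-0.02, 0.011, 0, 0.015, -0.006, -0.025, 0], [0, 0, 0, 0.012, -0.006, -0.032, 0], [0, 0, 0, 0, 0, 0, 0], [0, 0, 0, 0, 0, 0, 0]]
  ],
  "force": 60
}}

```text
clock: 18.0
tool_pos: [0.5417, 0.1604, 0.2383]
eef_rot: [0.865, 0.483, 0.063, 0.125]
contact_force: [0.5, 0.9, -1.3]
opening: 0.243
```

```bash
python3 back.py -.09,.03 -.06,.03
python3 - <<'E'
from plant import r
from geo import *
s=r.get_state();print(s['tool_pos'].tolist(),s['eef_rot'].tolist())
ims=[]
for n in('scene','side'):
    p=r.snapshot(n);setcam(n,p);f=p["frame"][:,:,::-1];np.savez(f"b3_{n}.npz",K=p["K"],D=p["D"],T=p["T"])
    c=proj(n,s['tool_pos']-[0,0,.08])[0].astype(int);c0,r0=c[0]-30,c[1]-60;print(n,"r0,c0",r0,c0)
    ims.append(cv2.resize(f[r0:r0+120,c0:c0+80],(400,600),interpolation=cv2.INTER_CUBIC))
cv2.imwrite("pics/b5.png",np.hstack(ims))
E
```

```text
axis [ 0.012 -0.005  1.   ] rot [-0.0052 -0.0116  0.    ] along -0.0827 across -0.0054 up 0.0259 F [ 0.5  0.9 -1.3]
to -0.09 0.03 [-0.0067  0.007   0.0041]
to -0.06 0.03 [0.0227 0.0012 0.0041]
[0.5417042695816713, 0.16044555809991806, 0.23832364648857635] [0.8646819968086389, 0.4825599327204214, 0.06276289325121302, 0.12458641562635998]
scene r0,c0 123 299
side r0,c0 100 240
```

View pics/b5.png

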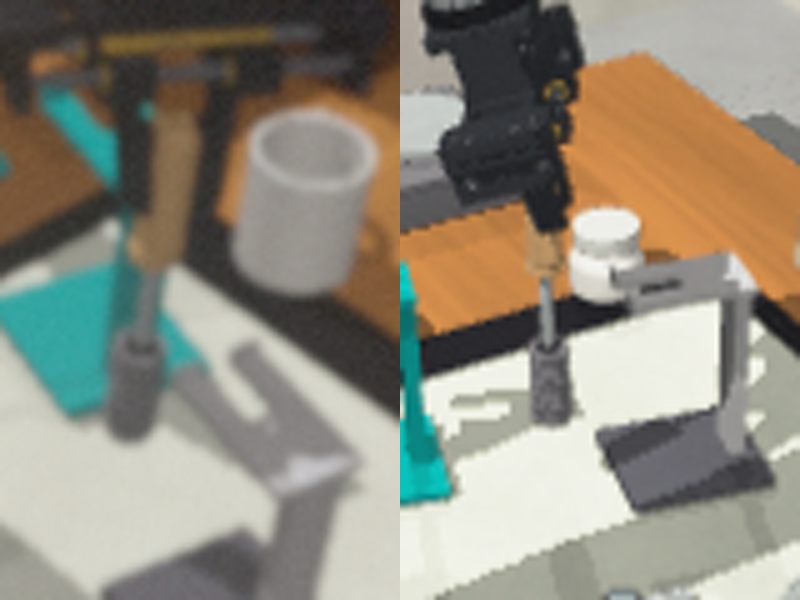

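```bash
sed -i 's/^s=q.*/s=q((123,299),[(150,268),(139,343),(127,430)]);d=q((100,240),[(144,272),(148,345),(152,420)])/; s/Ro.from_quat(\[.*\])/Ro.from_quat([.86468,.48256,.06276,.12459])/; s/t=np.array.*/t=np.array([.5417,.16045,.23832])/' fitb.py; python3 fitb.py; python3 - <<'E'
# what would upright reference look like: earlier b1 fit check
import re
src=open('fitb.py').read()
print([l for l in src.splitlines() if 'Ro.from_quat' in l])
E
```

```text
[ 0.5371  0.159   0.186   0.0079 -0.0169] [-0.  -1.1 -0.1  1.   0.1  0.1  0.5 -0.1 -0.   0.3 -0.6 -0.2]
['R=Ro.from_quat([.86468,.48256,.06276,.12459])']Traceback (most recent call last):
  File "fitb.py", line 14, in <module>
    print("brush axis in tool",(R.T@b).round(3),"origin in tool mm",(1000*R.T@(p[:3]-t)).round(1),"rotvec to upright",np.cross(b,[0,0,1]).round(3))
                                ^^^
AttributeError: 'scipy.spatial.transform._rotation.Rotation' object has no attribute 'T'
```

The brush is upright to 1°, and the fitted origin (0.537, 0.159, 0.186) agrees with the model to 2 mm. I'll shift it 5 mm across and then slide in, higher this time.

Request:
{"method": "move_arm", "body": {
  "targets": [
    [[0, 0, 0, 0.002, 0.0065, 0.004, 0], [0, 0, 0, 0, 0, 0, 0]]
  ]
}}

```text
clock: 18.3
tool_pos: [0.5439, 0.1683, 0.2454]
eef_rot: [0.865, 0.483, 0.065, 0.125]
contact_force: [0.3, 0.7, -2.0]
opening: 0.243
```

```bash
python3 back.py -.045,.027 0,.027
```

```text
axis [ 0.008 -0.007  1.   ] rot [-0.0071 -0.0083  0.    ] along -0.0819 across 0.0028 up 0.033 F [ 0.3  0.7 -2. ]
to -0.045 0.027 [ 0.0352 -0.0095 -0.006 ]
to 0.0 0.027 [ 0.0793 -0.0183 -0.006 ]
```

Request:
{"method": "move_arm", "body": {
  "targets": [
    [[0, 0, 0, 0.018, -0.0055, -0.003, 0], [0, 0, 0, 0.017, -0.004, -0.002, 0], [0, 0, 0, 0, 0, 0, 0]]
  ]
}}

```text
clock: 18.6
tool_pos: [0.5797, 0.1613, 0.2438]
eef_rot: [0.864, 0.484, 0.067, 0.124]
contact_force: [0.1, -0.5, -1.7]
opening: 0.241
```

```bash
python3 back.py -.02,.027 0,.027
```

```text
axis [ 0.004 -0.01   1.   ] rot [-0.0096 -0.0042  0.    ] along -0.0452 across 0.0031 up 0.0314 F [ 0.1 -0.5 -1.7]
to -0.02 0.027 [ 0.0239 -0.0074 -0.0044]
to 0.0 0.027 [ 0.0435 -0.0113 -0.0044]
```

Request:
{"method": "move_arm", "body": {
  "targets": [
    [[0, 0, 0, 0.001, -0.004, -0.002, 0], [0, 0, 0, 0.012, -0.0025, -0.001, 0], [0, 0, 0, 0, 0, 0, 0]]
  ]
}}

```text
clock: 18.9
tool_pos: [0.592, 0.1558, 0.242]
eef_rot: [0.863, 0.485, 0.068, 0.124]
contact_force: [-0.3, 0.8, -2.0]
opening: 0.243
```

```bash
python3 back.py 0,.025
```

```text
axis [ 0.004 -0.01   1.   ] rot [-0.0104 -0.0036  0.    ] along -0.032 across 0.0001 up 0.0296 F [-0.3  0.8 -2. ]
to 0.0 0.025 [ 0.0312 -0.0058 -0.0046]
```

Request:
{"method": "move_arm", "body": {
  "targets": [
    [[0, 0, 0, 0.0155, -0.003, -0.003, 0], [0, 0, 0, 0.0155, -0.003, -0.003, 0], [0, 0, 0, 0, 0, 0, 0]]
  ]
}}

```text
clock: 19.2
tool_pos: [0.6227, 0.1505, 0.2362]
eef_rot: [0.863, 0.486, 0.068, 0.124]
contact_force: [-0.2, -0.6, -2.0]
opening: 0.245
```

```bash
python3 back.py 0,.0
```

```text
axis [ 0.005 -0.011  1.   ] rot [-0.0106 -0.0046  0.    ] along -0.001 across 0.0009 up 0.0238 F [-0.2 -0.6 -2. ]
to 0.0 0.0 [ 0.0006 -0.0005 -0.0238]
```

No snag. Lowering now.

Request:
{"method": "move_arm", "body": {
  "targets": [
    [[0, 0, 0, 0, -0.0005, -0.01, 0], [0, 0, 0, 0, 0, -0.008, 0], [0, 0, 0, 0, 0, 0, 0]]
  ]
}}

```text
clock: 19.5
tool_pos: [0.6202, 0.151, 0.2166]
eef_rot: [0.862, 0.487, 0.067, 0.123]
contact_force: [0.4, -0.1, -1.4]
opening: 0.249
```

```bash
python3 back.py 0,.0
```

```text
axis [ 0.007 -0.011  1.   ] rot [-0.011  -0.0068  0.    ] along -0.0036 across 0.0009 up 0.0042 F [ 0.4 -0.1 -1.4]
to 0.0 0.0 [ 0.003  -0.001  -0.0042]
```

Request:
{"method": "move_arm", "body": {
  "targets": [
    [[0, 0, 0, 0.002, -0.001, -0.002, 0], [0, 0, 0, 0, 0, -0.002, 0], [0, 0, 0, 0, 0, 0, 0]]
  ]
}}

```text
clock: 19.8
tool_pos: [0.6212, 0.1505, 0.212]
eef_rot: [0.862, 0.488, 0.067, 0.123]
contact_force: [0.0, 0.6, -1.9]
opening: 0.25
```

Request:
{"method": "move_arm", "body": {
  "targets": [
    [[0, 0, 0, 0, 0, -0.0015, 0], [0, 0, 0, 0, 0, 0, 0]]
  ]
}}

```text
clock: 20.0
tool_pos: [0.6213, 0.1507, 0.2107]
eef_rot: [0.862, 0.488, 0.067, 0.123]
contact_force: [1.0, 0.6, -2.2]
opening: 0.246
```

Request:
{"method": "move_arm", "body": {
  "targets": [
    [[0, 0, 0, 0, 0, -0.0015, 0], [0, 0, 0, 0, 0, 0, 0]]
  ]
}}

```text
clock: 20.2
tool_pos: [0.6214, 0.1508, 0.2094]
eef_rot: [0.862, 0.488, 0.067, 0.123]
contact_force: [-0.8, 0.0, -1.4]
opening: 0.244
```

Request:
{"method": "move_arm", "body": {
  "targets": [
    [[0, 0, 0, 0, 0, -0.002, 0], [0, 0, 0, 0, 0, 0, 0]]
  ]
}}

```text
clock: 20.4
tool_pos: [0.622, 0.1512, 0.2089]
eef_rot: [0.862, 0.487, 0.068, 0.123]
contact_force: [0.1, 0.8, -1.3]
opening: 0.245
```

```bash
python3 back.py 0,.0
```

```text
axis [ 0.004 -0.011  1.   ] rot [-0.0112 -0.0045  0.    ] along -0.0018 across 0.0014 up -0.0035 F [ 0.1  0.8 -1.3]
to 0.0 0.0 [ 0.0013 -0.0012  0.0035]
```

Request:
{"method": "move_arm", "body": {
  "targets": [
    [[0, 0, 0, 0, -0.001, -0.003, 0], [0, 0, 0, 0, 0, 0, 0]]
  ]
}}

```text
clock: 20.6
tool_pos: [0.6226, 0.1515, 0.2092]
eef_rot: [0.862, 0.487, 0.07, 0.124]
contact_force: [-0.5, -0.6, -1.1]
opening: 0.247
```

```bash
python3 - <<'E'
from plant import r
from geo import *
s=r.get_state();print(s['q'].round(3),s['contact_force'].round(1),s['moment'].round(2))
ims=[]
for n in('scene','side'):
    p=r.snapshot(n);setcam(n,p);f=p["frame"][:,:,::-1]
    c=proj(n,[.621,.148,.14])[0].astype(int);c0,r0=c[0]-40,c[1]-60;print(n,"r0,c0",r0,c0,"seat",proj(n,[.6213,.1482,.16]).round(1),"tip",proj(n,[.6213,.1482,.038]).round(1))
    ims.append(cv2.resize(f[r0:r0+120,c0:c0+80],(400,600),interpolation=cv2.INTER_CUBIC))
cv2.imwrite("pics/b6.png",np.hstack(ims))
E
```

```text
[-0.018  0.787 -0.728  1.74   1.025  0.912 -0.241] [-0.5 -0.6 -1.1] [ 0.16  0.34 -0.  ]
scene r0,c0 148 307 seat [[348.5 202.3]] tip [[342.2 235.4]]
side r0,c0 100 252 seat [[292.2 155.7]] tip [[291.9 184.5]]
```

View pics/b6.png

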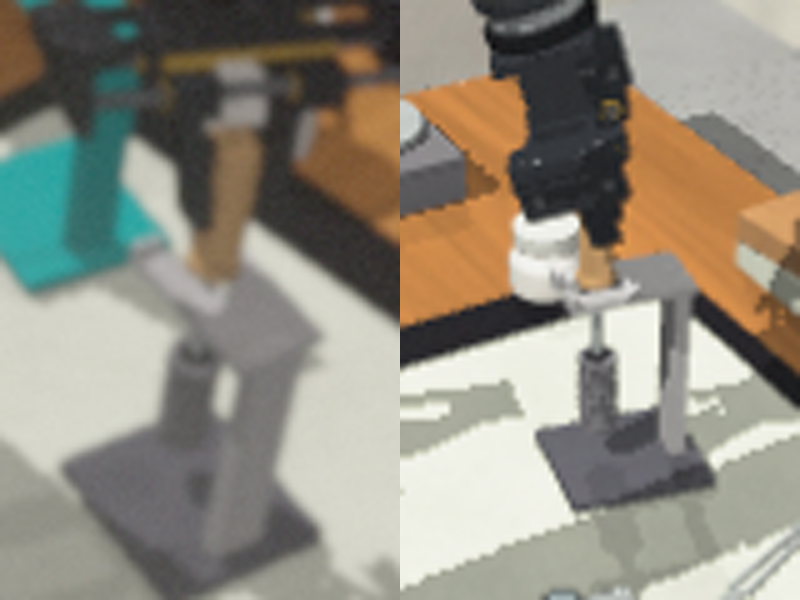

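The brush looks seated and upright: the side tip is at (185,292), matching the 184.5/291.9 predicted for the seat. Releasing.

Request:
{"method": "move_arm", "body": {
  "targets": [
    [[0, 0, 0, 0, 0, 0, 0.4], [0, 0, 0, 0, 0, 0, 0.6], [0, 0, 0, 0, 0, 0, 0.8], [0, 0, 0, 0, 0, 0, 1], [0, 0, 0, 0, 0, 0, 1]]
  ]
}}

```text
clock: 21.2
tool_pos: [0.623, 0.1507, 0.2076]
eef_rot: [0.862, 0.487, 0.07, 0.124]
contact_force: [-0.6, -0.2, 0.5]
opening: 0.674
```

Request:
{"method": "move_arm", "body": {
  "targets": [
    [[0, 0, 0, 0, 0, 0, 1], [0, 0, 0, 0, 0, 0, 1], [0, 0, 0, 0, 0, 0, 1], [0, 0, 0, 0, 0, 0, 1]]
  ]
}}

```text
clock: 21.6
tool_pos: [0.623, 0.1506, 0.2074]
eef_rot: [0.862, 0.487, 0.07, 0.124]
contact_force: [-0.1, -0.9, 0.1]
opening: 0.998
```

Request:
{"method": "move_arm", "body": {
  "targets": [
    [[0, 0, 0, -0.006, 0.0035, 0.024, 1], [0, 0, 0, -0.011, 0.0065, 0.044, 1], [0, 0, 0, -0.011, 0.0065, 0.044, 1], [0, 0, 0, -0.03, 0.0065, 0.035, 1], [0, 0, 0, -0.03, 0, 0.03, 1]]
  ]
}}

```text
clock: 22.1
tool_pos: [0.5324, 0.1708, 0.3841]
eef_rot: [0.863, 0.486, 0.064, 0.123]
contact_force: [-0.3, 0.0, 0.7]
opening: 0.999
```

Request:
{"method": "move_arm", "body": {
  "targets": [
    [[0, 0, 0, -0.03, 0, 0.03, 1], [0, 0, 0, -0.03, 0, 0.03, 1], [0, 0, 0, 0, 0, 0, 1], [0, 0, 0, 0, 0, 0, 1]]
  ]
}}

```text
clock: 22.5
tool_pos: [0.4675, 0.1735, 0.4515]
eef_rot: [0.862, 0.487, 0.069, 0.125]
contact_force: [0.2, -0.4, -0.6]
opening: 0.997
```

```bash
python3 - <<'E'
from plant import r
from geo import *
s=r.get_state();print(s['clock'],s['tool_pos'].round(3),s['contact_force'].round(1))
ims=[]
for n in('scene','side'):
    p=r.snapshot(n);setcam(n,p);f=p["frame"][:,:,::-1]
    c=proj(n,[.621,.148,.14])[0].astype(int);c0,r0=c[0]-40,c[1]-60;print(n,"r0,c0",r0,c0,proj(n,[[.6213,.1482,z] for z in(.241,.16,.038)]).round(1).tolist())
    ims.append(cv2.resize(f[r0:r0+120,c0:c0+80],(400,600),interpolation=cv2.INTER_CUBIC))
cv2.imwrite("pics/b7.png",np.hstack(ims))
E
```

```text
22.5 [0.467 0.173 0.451] [ 0.2 -0.4 -0.6]
scene r0,c0 148 307 [[353.2, 177.3], [348.5, 202.3], [342.2, 235.4]]
side r0,c0 100 252 [[292.4, 134.8], [292.2, 155.7], [291.9, 184.5]]
```

View pics/b7.png

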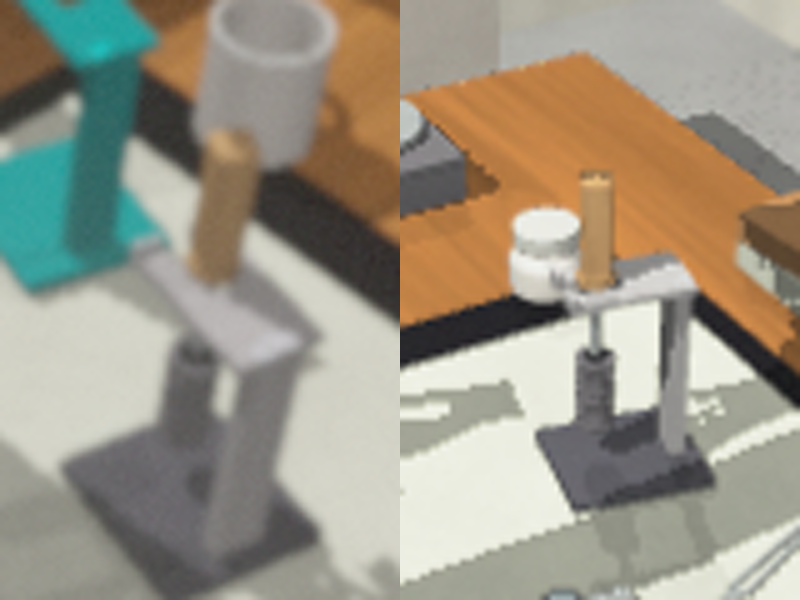

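The brush hangs upright in the fork: handle top at scene (176,353) and side (136,291), against (177,353) and (135,292) predicted for the seat.

```bash
python3 -c "
from plant import r
print(r.finish_job())"
```

```text
the job is handed in; nothing more can be done
None
```

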